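Scrape the frame bay clear and check both corners

TASK

Hold the scraper block and wipe all the rusty offcuts along the bay between the clamped tubes and over the open edge of the fixture plate, so that they fall into the yellow tray; the offcuts are sharp, so move them with the scraper only, never with the fingers or the square. Once the plate is clear, lay the blue square flat on it and press its two outer edges home against both tubes at the far inside corner, hold it there without a gap for about a second, then do the same at the near inside corner. Finish with the scraper and the square each set down upright on the middle of the mat it came from, and leave the other things on the bench alone.

Things in the scene. Friction and masses are not known exactly. Their poses are not given: they have to be found in the camera images.
- bay (a point): Centre of the top face of a fixed bright steel fixture plate with small holes, 330 mm (x) by 260 mm (y), top 56 mm above the bench; its edges are at x = +-165, y = +-130 mm from this point. Axes: x away from the robot, y to the robot's left (turned up to 0.14 rad), z up. Three dark tubes, clamped on it as a U, leave a bay 210 mm wide, x = +-105 mm, from y = +92 mm to the open right (-y) edge.
- rail_far: Dark 25 x 25 mm square tube, fixed, along the far (+x) side of the bay, 222 mm long (y), inner face at x = +105 mm from bay; origin at the centre of its underside, on the plate. A red clamp on its outer side, up to 50 mm above the plate, has its pad on the tube's top near y = -20 mm; it does not reach into the bay.
- rail_near: The same tube, with a like clamp, along the near (-x) side of the bay, inner face at x = -105 mm from bay, fixed.
- rail_end: The same section of tube, 260 mm long (x), 25 mm high, fixed, closing the left (+y) end of the bay, inner face at y = +92 mm from bay; origin at the centre of its underside, on the plate.
- corner_far (a point): The inside corner between rail_far and rail_end, at the level of the plate's top. Axes as for bay: the corner's faces look to -x (rail_far) and -y (rail_end). A push of about 6 N on each face seats the square.
- corner_near (a point): The inside corner between rail_near and rail_end, at the level of the plate's top; faces look to +x (rail_near) and -y (rail_end).
- tray_floor (a point): Centre of the inner floor of the yellow steel tray, fixed, below the open right (-y) edge of the plate; axes as for bay. Inside 302 mm (x) by 112 mm (y); floor 52 mm below the plate's top. Outer walls 62 mm high from the bench (6 mm proud of the plate); the low wall beside the plate is tucked under its edge, so what is pushed over the edge falls in.
- scraper_centre (a point): Scraper block standing upright: aluminium block with rubber sole, 120 mm long (x), 30 mm thick (y), 28 mm high, and on its middle a red upright grip, 66 mm (x) by 22 mm (y), from 28 to 88 mm above the sole. About 0.35 kg. Point on the centre line, 44 mm above the sole; z up.
- square_centre (a point): Blue steel set-up square lying flat: an L of two arms 120 mm long, 30 mm wide, 14 mm thick, a web between them and a black upright grip block, 50 mm (x) by 20 mm (y), from 10 to 66 mm above the underside. About 0.45 kg. Point on the grip's centre line, 33 mm above the underside. The true outer edges are faces at x = +45 and y = +45 mm from this point, running back to -75 mm; corner notched 10 mm.
- square: The same square; origin at its underside, below square_centre.
- mat_scraper_top (a point): Centre of the top of the thin mat on the bench on which the scraper starts (green, 160 x 160 x 3 mm, fixed). The two mats may change places from start to start.
- mat_square_top (a point): Centre of the top of the thin mat on which the square starts (black rubber, 160 x 160 x 3 mm, fixed).
- chip0_centre (a point): Rust-brown offcut of flat steel bar, 60 x 24 x 10 mm, about 80 g, long axis x; point at its centre, 5 mm above its underside. May be absent (None).
- chip1_centre (a point): Rust-brown offcut of angle iron, 60 mm long (x), flat leg 24 mm wide and 5 mm thick, upright leg 22 mm high along its +y side, about 80 g; point 8 mm above its underside. May be absent (None).
- chip2_centre (a point): Rust-brown offcut of flat steel bar, 60 x 24 x 10 mm, about 80 g, long axis x; point at its centre, 5 mm above its underside. May be absent (None).
- chip3_centre (a point): Rust-brown offcut of angle iron, 60 mm long (x), flat leg 24 mm wide and 5 mm thick, upright leg 22 mm high along its +y side, about 80 g; point 8 mm above its underside. May be absent (None).
- chip4_centre (a point): Rust-brown offcut of flat steel bar, 60 x 24 x 10 mm, about 80 g, long axis x; point at its centre, 5 mm above its underside. May be absent (None).
- chip5_centre (a point): Rust-brown offcut of angle iron, 60 mm long (x), flat leg 24 mm wide and 5 mm thick, upright leg 22 mm high along its +y side, about 80 g; point 8 mm above its underside. May be absent (None).
- hammer: Hammer on the bench at the far right; to be left alone.
- c_clamp: Dark red C-clamp lying on the bench at the far left, about 140 x 110 mm, 24 mm high; to be left alone.
- pliers: Pliers with red handles on the bench at the left; to be left alone.
- spray_can: Green spray can, 170 mm tall, on the bench at the far left; to be left alone.
Not all that is in view belongs to the job. What is shaped like the part that bears scraper_centre but green is not meant.

How it is judged (in metres and radians):
On the way, in this order (a step that is already met when the one before it is completed fails the run):
1. every offcut has been swept off the plate and lies in the tray (y of chip0_centre in the frame of bay between -0.238 and -0.12 m and x of chip0_centre in the frame of bay between -0.155 and 0.155 m and z of each of chip0_centre, chip1_centre, chip2_centre, chip3_centre, chip4_centre, chip5_centre in the frame of bay below -0.008 m and y of chip1_centre in the frame of bay between -0.238 and -0.12 m and x of chip1_centre in the frame of bay between -0.155 and 0.155 m and y of chip2_centre in the frame of bay between -0.238 and -0.12 m and x of chip2_centre in the frame of bay between -0.155 and 0.155 m and y of chip3_centre in the frame of bay between -0.238 and -0.12 m and x of chip3_centre in the frame of bay between -0.155 and 0.155 m and y of chip4_centre in the frame of bay between -0.238 and -0.12 m and x of chip4_centre in the frame of bay between -0.155 and 0.155 m and y of chip5_centre in the frame of bay between -0.238 and -0.12 m and x of chip5_centre in the frame of bay between -0.155 and 0.155 m), for 0.3 s.
2. the square lies flat on the plate and is pressed against both tubes of the far inside corner, without a gap (contact force between square and rail_far above 1 N and contact force between square and rail_end above 1 N and x of square_centre in the frame of corner_far between -0.0495 and -0.0405 m and y of square_centre in the frame of corner_far above -0.0495 m and z of square_centre in the frame of corner_far below 0.038 m and angle between the x axis of square_centre and the x axis of bay, either way round below 0.03 rad and angle between square_centre's own z axis and vertical below 0.06 rad), for 0.5 s.
3. the square lies flat on the plate and is pressed against both tubes of the near inside corner, without a gap (contact force between square and rail_near above 1 N and contact force between square and rail_end above 1 N and x of square_centre in the frame of corner_near between 0.0405 and 0.0495 m and y of square_centre in the frame of corner_near above -0.0495 m and z of square_centre in the frame of corner_near below 0.038 m and angle between the x axis of square_centre and the y axis of bay, either way round below 0.03 rad and angle between square_centre's own z axis and vertical below 0.06 rad), for 0.5 s.
At the end, for the whole second after the job is handed in: every offcut lies in the tray (its centre inside the tray's outline and at least 8 mm below the plate's top); the scraper and the square each stand upright (within 0.1 rad) at rest on their own mat, centre within 50 mm of the mat's centre (all of step 1 and horizontal distance between scraper_centre and mat_scraper_top below 0.05 m and angle between each of scraper_centre, square_centre's own z axis and vertical below 0.1 rad and z of scraper_centre in the frame of mat_scraper_top below 0.05 m and horizontal distance between square_centre and mat_square_top below 0.05 m and z of square_centre in the frame of mat_square_top below 0.039 m); the robot touches nothing.
It fails at once if an offcut is pushed or gripped by the fingers (contact force between the fingers and chip0 above 1 N or contact force between the fingers and chip1 above 1 N or contact force between the fingers and chip2 above 1 N or contact force between the fingers and chip3 above 1 N or contact force between the fingers and chip4 above 1 N or contact force between the fingers and chip5 above 1 N).
It fails at once if an offcut is pushed by the square (contact force between square and chip0 above 1 N or contact force between square and chip1 above 1 N or contact force between square and chip2 above 1 N or contact force between square and chip3 above 1 N or contact force between square and chip4 above 1 N or contact force between square and chip5 above 1 N).
It fails at once if another thing on the bench is moved by more than 25 mm (distance of any of hammer, c_clamp, pliers, spray_can from where it was at the start of the episode above 0.025 m).
Of chip0, chip1, chip2, chip3, chip4, chip5 only 4 to 6 are there at a start; the rules pass over those that are not, and their reading is None.
At some moment in a run one of scraper, square, chip0, chip1, chip2, chip3, chip4, chip5 may be knocked a few centimetres aside while the robot is not near it.
It also fails if it takes over 208 s, if anything falls off the work surface, if the arm or the gripper's body presses on something with over 40 N, if the wrist force passes 120 N, or if a joint passes its speed limit or range.

ROBOT

A 6-joint arm with a two-finger parallel gripper is mounted at the origin on the work surface. World frame = base frame: x ahead of the robot, y to its left, z up, the work surface at z = 0. Lengths are in mm, angles in rad, forces in N, time in s.
With the tool pointing down it reaches from about 275 to 1000 mm from the base axis. Payload 8.4 kg.
Tool frame: the origin (TCP) lies midway between the tips of the shut fingers; the grasp point (between the pads) lies r.grasp_offset behind it (r.grasp_offset is the distance from the TCP to the grasp point, in mm); z points along the fingers, y is the direction in which the jaws open and shut (so a half turn about z gives the same grasp; the last joint's range is limited). The gripper opens to 85 mm and grips with 20 to 120 N. Pads are 22 mm wide; open, the fingers measure 114 mm over their backs; the gripper's body (76 mm by 85 mm) begins 54 mm behind the grasp point. The pads swing forward as they close: fully open they stand 13 mm farther back than shut.
Start: joints at [-1.344, 0.353, 1.633, -0, 1.155, -0.002], TCP at [141.754, -608.715, 231.281] pointing down, gripper open.
Joint ranges: [-2.63, 2.63], [-0.92, 2.1], [0.06, 2.66], [-1.3, 4.44], [0, 2.69], [-3.02, 3.02]. Speed limits (rad/s): [2.22, 2.22, 2.79, 3.14, 3.14, 3.14].

INTERFACE

Orientations are given as [roll, pitch, yaw] about the fixed x, y, z axes, in that order (R = Rz(yaw) Ry(pitch) Rx(roll)).
In Python, from rig import r gives the robot as it stands.
- The arm moves only by the tool jog_arm, never from a script. Its argument "series" is a list that holds one entry, the list of rows, each a list of 7 numbers: the shift along the tool's x, y, z in cm, then the turn, a rotation vector about the tool's x, y, z in degrees, then the finger opening in cm, from 0 to 8.54. A call has 1 to 5 rows; each row is the pose to reach, as a shift and turn from the pose commanded when the call began, along the tool's axes at that moment; what a row does not reach only later rows make up. A row lasts 1/8 s, in which the tool goes at most 62.5 mm and 10.7 degrees, less where a joint would pass 70% of its speed; a pose out of reach is approached as far as the arm can. A call with a gripper value outside its range is refused whole. The fingers move at their own pace and stop on an object; "newtons" is the grip in N (left out, the last holds). Time passes only in rows, so rows that repeat a pose let the fingers close. It gives the time, the measured TCP pose, the force and the opening at its end, in the units of the state.
- r.sense(): the state, without advancing time (a new reading comes with each control period).
- r.grab_frame(name): name is "scene" or "top" or "wrist"; returns the picture (384x512x3 uint8, red, green, blue); there is no depth.
- r.calibration(name): a dict with "mtx" (3x3 intrinsics, pixels), "dist" ([k1, k2, p1, p2, k3] as OpenCV has them; the pictures are not rectified), "origin" and "attitude" of the camera in the world; the wrist camera has in their place "T_tool_cam" (4x4, takes a point from camera to tool coordinates, whose origin is the TCP and whose axes are the flange's). Camera axes: x right, y down, z forward; pixel columns grow to the right and rows downward; lengths in mm; the calibration is good to about 2 mm. A picture is of the moment at which its call begins: read the wrist's pose just before it. calibration takes no time and is no camera call.
- r.sign_off(): hands the job in, once; it reports no verdict.
The state is a dict: "clock": time; "qpos": joint angles; "qvel": joint speeds; "joint_efforts": joint torques, N m; "eef_pos": TCP position; "tcp_rot": TCP orientation; "contact_force": force on the tool from outside, world axes, zero at the start; "wrist_torque": the same for the moment, N m; "opening": opening from 0.0 (shut) to 1.0 (fully open).
Only numpy, scipy, OpenCV 4.12 (cv2) and the standard library are available. Lean on these libraries where they do the work, as an engineer would, in place of code of your own. Each camera call takes 0.05 s, during which the arm holds its last target.

## Working session

There is one attempt and no reset: what is moved stays moved. The work goes in short steps, Python scripts to look and compute and a tool call to move; the robot and the scene stay as the last step left them, time stands still between calls to the robot, and variables do not carry over. Pictures are saved under pics/ and viewed, and the job is handed in when it is done.

Besides the shell and the picture viewer there is one more tool, called after "Emit:" as name([rows], argument=value, ...), one row to a line, values as JSON. jog_arm: Moves the arm, as the interface text tells. Its arguments: {"type":"object","properties":{"series":{"type":"array","items":{"type":"array","items":{"type":"array","items":{"type":"number"}}}},"newtons":{"type":"number"}},"required":["series"]}

```bash
ls; mkdir -p pics
cat > h.py <<'E'
import numpy as np, cv2
from rig import r
def save(name,f):
    im=r.grab_frame(name); cv2.imwrite(f'pics/{f}.png',cv2.cvtColor(im,cv2.COLOR_RGB2BGR)); return im
E
python3 - <<'E'
from h import *
s=r.sense(); print(s)
print(r.grasp_offset)
for n in ['scene','top','wrist']:
    print(n,r.calibration(n)); save(n,n+'0')
E
```

```text
pics
{'clock': 0.0, 'qpos': array([-1.34439102e+00,  3.53644196e-01,  1.63411360e+00, -1.19454006e-05,
        1.15520611e+00, -2.42009652e-03]), 'qvel': array([-1.17546913e-03, -1.67414735e-03,  1.24543369e-03, -5.68389466e-04,
        1.75219259e-03,  7.44386194e-05]), 'joint_efforts': array([ 2.92305034e-03, -6.05246258e+01, -3.42063296e+01,  9.55900873e-05,
        9.47721797e-03, -1.61426482e-05]), 'eef_pos': array([ 141.65062477, -608.25822839,  230.57293555]), 'tcp_rot': array([-3.14022138e+00,  7.60336909e-06,  2.28830240e-01]), 'contact_force': array([ 0.72811907, -0.12386157, -0.20318364]), 'wrist_torque': array([-0.05149377, -0.0318987 , -0.01803063]), 'opening': 1.001444826150302}
18.700000000000003
scene {'mtx': array([[365.35087506,   0.        , 259.28289477],
       [  0.        , 365.35087506, 192.17745417],
       [  0.        ,   0.        ,   1.        ]]), 'dist': array([-0.11540177,  0.        ,  0.        ,  0.        ,  0.        ]), 'origin': array([1004.97523543, -656.25498609, 1071.56520427]), 'attitude': array([-2.40549561,  0.00350194,  0.63630579])}
top 
[... 287 characters left out ...]
091, 1204.93471606]), 'attitude': array([-2.91838871e+00, -1.91236315e-03, -1.50555339e+00])}
wrist {'mtx': array([[276.48637936,   0.        , 255.26229085],
       [  0.        , 276.48637936, 185.76811377],
       [  0.        ,   0.        ,   1.        ]]), 'dist': array([-0.00043422,  0.        ,  0.        ,  0.        ,  0.        ]), 'T_tool_cam': array([[-4.19454110e-04, -9.55248289e-01, -2.95804885e-01,
         7.53117714e+01],
       [ 9.99999900e-01, -4.46758861e-04,  2.47175420e-05,
        -6.42665205e-01],
       [-1.55764843e-04, -2.95804845e-01,  9.55248381e-01,
        -1.42526073e+02],
       [ 0.00000000e+00,  0.00000000e+00,  0.00000000e+00,
         1.00000000e+00]])}
```

View pics/scene0.png

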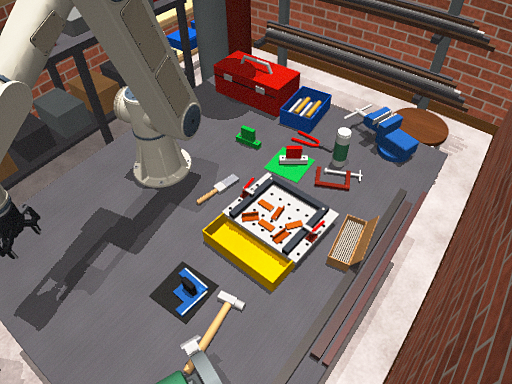

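View pics/top0.png

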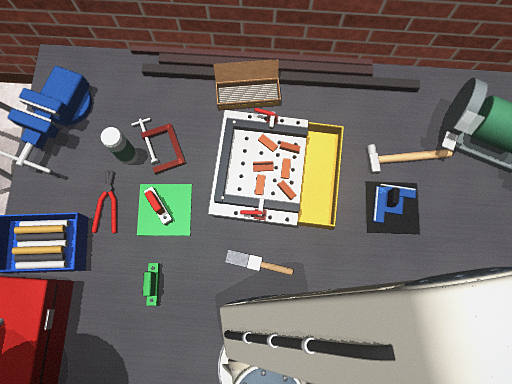

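View pics/wrist0.png

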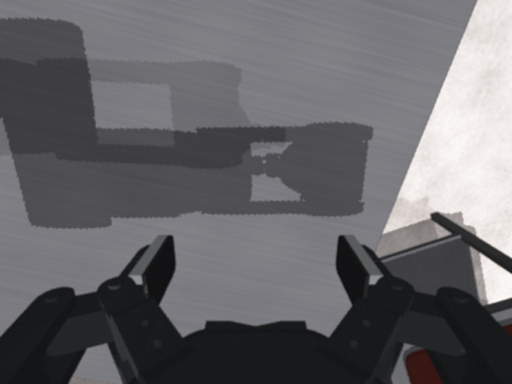

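```bash
cat >> h.py <<'E'
from scipy.spatial.transform import Rotation as Ro
def campose(name,st=None):
    c=r.calibration(name)
    if name=='wrist':
        st=st or r.sense()
        T=np.eye(4);T[:3,:3]=Ro.from_euler('xyz',st['tcp_rot']).as_matrix();T[:3,3]=st['eef_pos']
        W=T@c['T_tool_cam']; return W[:3,:3],W[:3,3],c
    return Ro.from_euler('xyz',c['attitude']).as_matrix(),c['origin'],c
def ray(name,uv,z,st=None):
    R,o,c=campose(name,st)
    p=cv2.undistortPoints(np.array(uv,float).reshape(-1,1,2),c['mtx'],c['dist']).reshape(-1,2)
    d=np.c_[p,np.ones(len(p))]@R.T
    return o+d*((z-o[2])/d[:,2])[:,None]
def proj(name,P,st=None):
    R,o,c=campose(name,st)
    rv=cv2.Rodrigues(R.T)[0]
    return cv2.projectPoints(np.array(P,float).reshape(-1,1,3),rv,-R.T@o,c['mtx'],c['dist'])[0].reshape(-1,2)
def crop(im,x0,y0,x1,y1,k,f):
    c=cv2.resize(im[y0:y1,x0:x1],None,fx=k,fy=k,interpolation=cv2.INTER_CUBIC); cv2.imwrite(f'pics/{f}.png',cv2.cvtColor(c,cv2.COLOR_RGB2BGR))
E
python3 - <<'E'
from h import *
im=cv2.cvtColor(cv2.imread('pics/top0.png'),cv2.COLOR_BGR2RGB)
crop(im,130,95,350,235,3.5,'crop1')
crop(im,355,170,430,245,7,'crop2')
im=cv2.cvtColor(cv2.imread('pics/scene0.png'),cv2.COLOR_BGR2RGB)
crop(im,190,130,350,300,4,'crop3')
E
```

```text
(no output)
```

View pics/crop1.png

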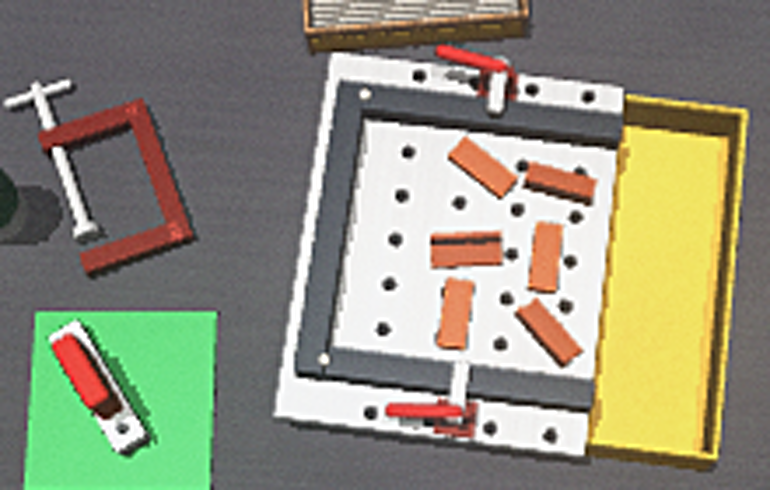

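View pics/crop2.png

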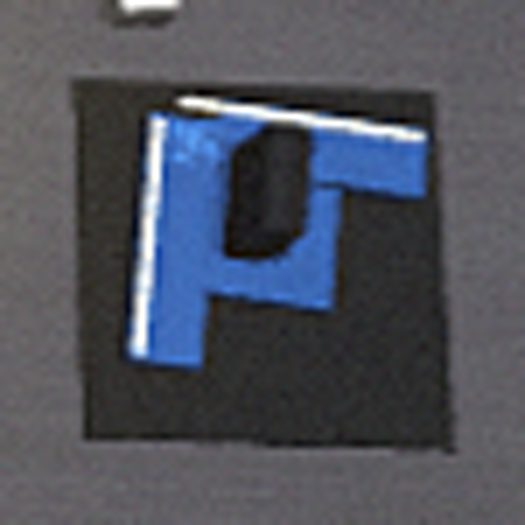

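View pics/crop3.png

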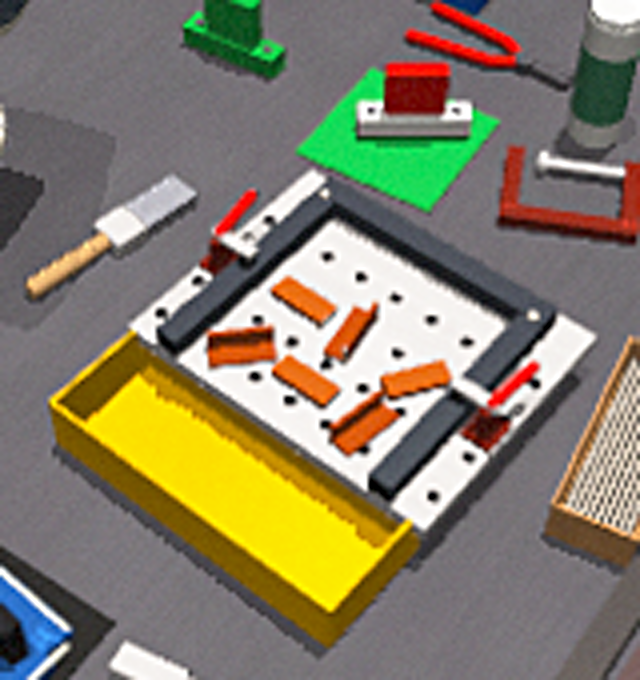

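```bash
cat >> h.py <<'E'
def load(f): return cv2.cvtColor(cv2.imread(f'pics/{f}.png'),cv2.COLOR_BGR2RGB)
def goto(p,yaw=None,st=None):
    """shift (cm) & turn (deg) in tool axes from measured pose to world tcp p (mm), tool down with yaw"""
    st=st or r.sense()
    R=Ro.from_euler('xyz',st['tcp_rot'])
    sh=R.inv().apply(np.array(p)-st['eef_pos'])/10
    out=[np.round(sh,2)]
    if yaw is not None:
        T=Ro.from_euler('xyz',[np.pi,0,yaw]); out.append(np.round((R.inv()*T).as_rotvec(degrees=True),2))
    return out
def mask(im,lo,hi):
    return cv2.inRange(cv2.cvtColor(im,cv2.COLOR_RGB2HSV),np.array(lo),np.array(hi))
def blobs(m,amin=20):
    cs,_=cv2.findContours(m,cv2.RETR_EXTERNAL,cv2.CHAIN_APPROX_NONE)
    return sorted([c for c in cs if cv2.contourArea(c)>amin],key=cv2.contourArea,reverse=True)
E
python3 - <<'E'
from h import *
im=load('top0')
# plate corners by hand from crop1
c=np.array([(332,55),(623,87),(588,455),(275,420)])/3.5+[130,95]
P=ray('top',c,56)[:,:2]; print('plate',P.round(1),P.mean(0))
for i in range(4): print(np.linalg.norm(P[i]-P[(i+1)%4]),np.arctan2(*(P[i]-P[(i+1)%4])[::-1]))
# green mat
for n,lo,hi,z in [('green',(50,100,120),(80,255,255),3),('red',(0,180,120),(8,255,255),91),('red',(172,180,120),(180,255,255),91),('blue',(100,120,80),(125,255,255),17),('chips',(5,120,120),(14,255,255),66)]:
    for b in blobs(mask(im,lo,hi),30)[:8]:
        (u,v),wh,a=cv2.minAreaRect(b); w=ray('top',cv2.boxPoints(((u,v),wh,a)),z)[:,:2]
        print(n,round(u),round(v),'world',w.mean(0).round(1),'sizes',[round(np.linalg.norm(w[i]-w[i+1])) for i in (0,1)],'ang',[round(np.arctan2(*(w[i]-w[i+1])[::-1]),3) for i in (0,1)])
k=np.array([(75,80),(435,92),(455,450),(82,440)])/7+[355,170]
w=ray('top',k,3)[:,:2];print('blackmat',w.round(1),w.mean(0))
k=np.array([(425,135),(150,115),(130,360)])/7+[355,170]
print('square edges ends z17',ray('top',k,17).round(1))
E
```

```text
plate [[740.2 163.5]
 [726.9 -93.6]
 [399.  -76.3]
 [411.3 184. ]] [569.33604803  44.36242866]
257.4380142657295 1.519077218814296
328.3613663880328 -0.05266013998195933
260.61259769571393 -1.6180449888109572
329.5446569386034 3.0793103565283957
green 164 210 world [429.8 327.9] sizes [167, 158] ang [np.float64(1.636), np.float64(0.1)]
green 502 116 world [ 807.1 -729.2] sizes [121, 94] ang [np.float64(2.77), np.float64(1.256)]
green 150 284 world [205.8 344.1] sizes [122, 41] ang [np.float64(-3.061), np.float64(1.595)]
red 24 315 world [103.  650.8] sizes [130, 197] ang [np.float64(1.64), np.float64(0.175)]
red 98 212 world [394.9 493.4] sizes [118, 18] ang [np.float64(3.007), np.float64(1.35)]
red 113 211 world [398.3 449.9] sizes [18, 120] ang [np.float64(1.742), np.float64(0.24)]
red 152 200 world [436.4 342.3] sizes [20, 62] ang [np.float64(2.206), np.float64(0.635)]
red 264 111 world [729.7  41.6] sizes [9, 60] ang [np.float64(2.98), np.float64(1.373)]
blue 51 86 world [810.1 740.5] sizes [149, 180] ang [np.float64(2.991), np.float64(1.249)]
blue 38 242 world [305.9 686.2] size
[... 658 characters left out ...]
np.float64(2.569), np.float64(0.938)]
chips 260 184 world [510.8  42.1] sizes [58, 22] ang [np.float64(3.078), np.float64(1.499)]
chips 285 168 world [565.4 -30.6] sizes [57, 22] ang [np.float64(3.086), np.float64(1.521)]
chips 287 189 world [501.3 -37.4] sizes [20, 60] ang [np.float64(2.366), np.float64(0.758)]
chips 262 167 world [563.7  36.6] sizes [56, 19] ang [np.float64(1.637), np.float64(0.055)]
chips 290 146 world [635.3 -40.6] sizes [18, 57] ang [np.float64(2.941), np.float64(1.354)]
blackmat [[ 557.9 -285.8]
 [ 563.  -445.5]
 [ 403.4 -450.3]
 [ 397.4 -289.4]] [ 480.40754594 -367.75603224]
square edges ends z17 [[ 539.  -435.    17. ]
 [ 540.1 -314.8   17. ]
 [ 431.  -306.    17. ]]
```

Run:
```python
from h import *
print(goto([390,-300,300],0.3), goto([436-40,342-30,300],0.635))
```

```text
[array([ 31.18, -24.41,  -6.9 ]), array([-0.06, -0.  , -4.08])] [array([ 45.64, -83.88,  -6.83]), array([-6.000e-02, -1.000e-02, -2.327e+01])]
```

Emit:
jog_arm([
  [[6, -4.5, -7, 0, 0, 0, 8.5], [12, -9.5, -7, 0, 0, 0, 8.5], [18, -14.5, -7, 0, 0, -2, 8.5], [23, -19, -7, 0, 0, -4, 8.5], [27, -23, -7, 0, 0, -4, 8.5]],
])

```text
clock: 0.78
eef_pos: [318.9, -372.7, 299.9]
tcp_rot: [3.141, -0.0, 0.299]
contact_force: [1.1, -0.3, 0.2]
opening: 0.999
```

Run:
```python
from h import *
s=r.sense();print(s['clock'],s['eef_pos'],s['tcp_rot'])
print(goto([400,310,290],0.635))
```

```text
0.775 [ 318.8748881  -372.69628562  299.89759752] [ 3.14116966e+00 -3.17505014e-04  2.98758060e-01]
[array([ 27.85, -62.86,   0.97]), array([ 3.000e-02, -1.000e-02, -1.927e+01])]
```

Emit:
jog_arm([
  [[4, -4.5, 0, 0, 0, 0, 8.5], [8, -9, 0, 0, 0, 0, 8.5], [12, -13, 0, 0, 0, -4, 8.5], [15, -18, 0, 0, 0, -8, 8.5], [17.5, -23, 0, 0, 0, -10, 8.5]],
])

```text
clock: 1.4
eef_pos: [417.8, -101.2, 299.7]
tcp_rot: [3.142, -0.0, 0.475]
contact_force: [0.6, 0.1, -1.0]
opening: 0.995
```

Run:
```python
from h import *
s=r.sense();print(s['clock'],s['eef_pos'],s['tcp_rot'])
print(goto([400,310,290],0.635))
```

```text
1.4 [ 417.84980556 -101.17353963  299.72320828] [ 3.14150362e+00 -2.45009213e-04  4.74842843e-01]
[array([ 17.21, -37.38,   0.97]), array([ 0.01, -0.01, -9.18])]
```

Emit:
jog_arm([
  [[6, -2, 0, 0, 0, 0, 8.5], [12, -4, 0, 0, 0, 0, 8.5], [17, -6, 0, 0, 0, 0, 8.5], [19, -6.4, 0, 0, 0, 0, 8.5], [19, -6.4, 0, 0, 0, 0, 8.5]],
])

```text
clock: 2.02
eef_pos: [557.7, 40.8, 299.1]
tcp_rot: [-3.141, 0.001, 0.475]
contact_force: [-1.1, -1.3, 0.2]
opening: 0.997
```

Run:
```python
from h import *
s=r.sense();print(s['clock'],s['eef_pos'],s['tcp_rot'],s['qvel'].round(3))
im=save('wrist','w1'); np.save('w1.npy',np.r_[s['eef_pos'],s['tcp_rot']])
crop(im,0,0,512,384,1.5,'w1c')
```

```text
2.025 [557.73615228  40.84837865 299.09987889] [-3.14137564e+00  1.22288976e-03  4.74589426e-01] [-0.031 -0.03   0.036 -0.006  0.009 -0.012]
```

View pics/w1c.png

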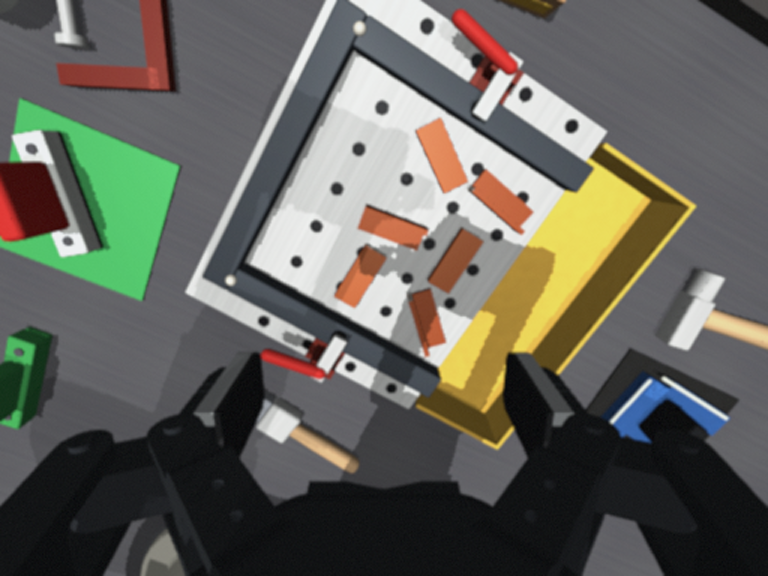

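Run:
```python
from h import *
im=load('w1'); q=np.load('w1.npy'); st=dict(eef_pos=q[:3],tcp_rot=q[3:])
g=cv2.cvtColor(im,cv2.COLOR_RGB2GRAY).astype(float)
g=cv2.GaussianBlur(g,(3,3),0.7)
# sample edges along segments (full-res px), find max gradient along the normal
def edge(a,b,n=25,h=7):
    a,b=np.array(a,float)/1.5,np.array(b,float)/1.5
    d=(b-a)/np.linalg.norm(b-a); nn=np.array([-d[1],d[0]]); out=[]
    ts=np.arange(-h,h+.1,.25)
    for t in np.linspace(.05,.95,n):
        p=a+t*(b-a); s=p+ts[:,None]*nn
        v=cv2.remap(g.astype(np.float32),s[:,0].astype(np.float32).reshape(1,-1),s[:,1].astype(np.float32).reshape(1,-1),cv2.INTER_LINEAR)[0]
        k=np.argmax(abs(np.gradient(v))); out.append(s[k])
    return np.array(out)
def fit(px,z=56):
    w=ray('wrist',px,z,st)[:,:2].astype(np.float32)
    for _ in range(4):
        vx,vy,x,y=cv2.fitLine(w,cv2.DIST_HUBER,0,.01,.01).ravel(); res=(w-[x,y])@np.array([-vy,vx]); 
        w=w[abs(res)<max(1.0,2*np.median(abs(res)))]
    return np.array([x,y]),np.array([vx,vy]),len(w),abs(res).mean()
E_=fit(edge((352,62),(247,262)));N=fit(edge((250,268),(435,368)));F=fit(edge((360,60),(575,185)));
for n,f in zip('END NEAR FAR'.split(),(E_,N,F)): 
    print(n,f, np.arctan2(f[1][1],f[1][0]))
def inter(a,b):
    s=np.linalg.solve(np.c_[a[1],-b[1]],b[0]-a[0]); return a[0]+s[0]*a[1]
cf,cn=inter(E_,F),inter(E_,N); print('corner far',cf,'near',cn,np.linalg.norm(cf-cn),'ang',np.arctan2(*(cf-cn)[::-1]))
```

```text
END (array([565.87195, 141.9519 ], dtype=float32), array([ 0.9976772 , -0.06811897], dtype=float32), 25, np.float32(0.16412094)) -0.068171754
NEAR (array([464.13467 ,  11.790369], dtype=float32), array([0.0636741 , 0.99797076], dtype=float32), 25, np.float32(0.18801208)) 1.5070791
FAR (array([676.2718 ,  19.31334], dtype=float32), array([0.06430878, 0.99793005], dtype=float32), 25, np.float32(0.16133335)) 1.5064431
corner far [683.6566  133.90985] near [472.8447  148.30357] 211.30273 ang -0.06817175
```

Run:
```python
from h import *
print(goto([425,330,270],0.62))
```

```text
[array([  1.49, -31.82,   2.93]), array([-0.02,  0.09, -8.38])]
```

Emit:
jog_arm([
  [[0.5, -6, 0, 0, 0, 0, 8.5], [1, -12, 0, 0, 0, -3, 8.5], [1.5, -18, 1, 0, 0, -6, 8.5], [1.5, -24, 2, 0, 0, -8.4, 8.5], [1.5, -30, 2.9, 0, 0, -8.4, 8.5]],
])

```text
clock: 2.7
eef_pos: [433.0, 313.9, 270.8]
tcp_rot: [3.141, -0.0, 0.618]
contact_force: [0.4, 0.3, 0.4]
opening: 0.994
```

Emit:
jog_arm([
  [[0, -1.8, 0, 0, 0, 0, 8.5], [0, -1.8, 0, 0, 0, 0, 8.5]],
])

```text
clock: 2.95
eef_pos: [423.3, 328.3, 271.0]
tcp_rot: [3.141, 0.0, 0.621]
contact_force: [-0.2, 0.0, 0.3]
opening: 0.992
```

Run:
```python
from h import *
s=r.sense();print(s['clock'],s['eef_pos'],s['tcp_rot'],s['qvel'].round(3))
im=save('wrist','w2'); np.save('w2.npy',np.r_[s['eef_pos'],s['tcp_rot']])
crop(im,0,0,512,384,1.5,'w2c')
m=mask(im,(0,150,60),(6,255,255))|mask(im,(172,150,60),(180,255,255))
for b in blobs(m,200)[:4]:
    print(cv2.minAreaRect(b))
m=mask(im,(0,200,170),(6,255,255))|mask(im,(172,200,170),(180,255,255))
for b in blobs(m,200)[:4]:
    R=cv2.minAreaRect(b);w=ray('wrist',cv2.boxPoints(R),91,s)[:,:2]
    print(R,'world',w.mean(0),[(np.linalg.norm(w[i]-w[i+1]),np.arctan2(*(w[i]-w[i+1])[::-1])) for i in (0,1)])
```

```text
2.95 [423.28441142 328.28447202 271.01086828] [3.14108418e+00 1.22831168e-04 6.20687335e-01] [-0.036 -0.    -0.006 -0.01  -0.001 -0.016]
((149.0758514404297, 86.26268768310547), (55.56914520263672, 93.27046966552734), 30.529706954956055)
((335.4265441894531, 34.61943817138672), (55.46672821044922, 86.93638610839844), 15.64224624633789)
((250.99996948242188, 146.0), (55.99999237060547, 15.999998092651367), 90.0)
((419.64996337890625, 277.5499572753906), (39.72878646850586, 22.932252883911133), 32.47119140625)
```

View pics/w2c.png

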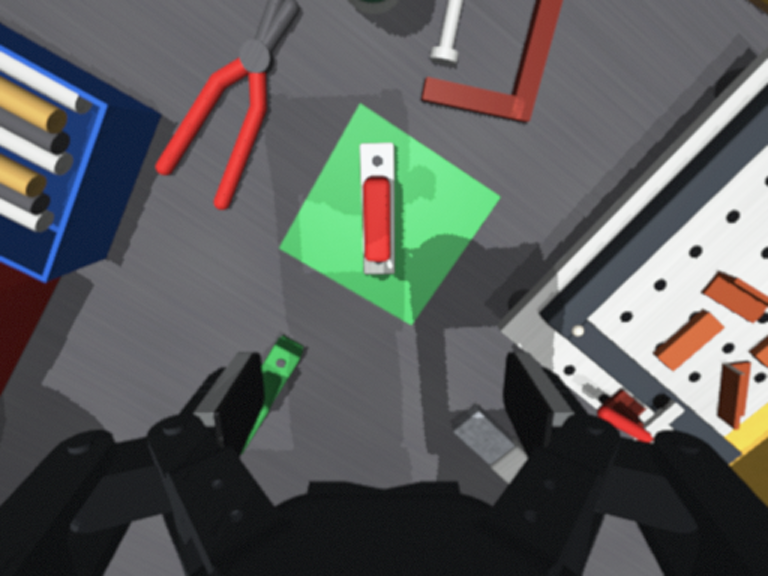

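Run:
```python
from h import *
im=load('w2'); q=np.load('w2.npy'); s=dict(eef_pos=q[:3],tcp_rot=q[3:])
m=mask(im,(0,150,60),(6,255,255))|mask(im,(172,150,60),(180,255,255))
m[:, :220]=0;m[:,290:]=0
b=blobs(m,200)[0];R=cv2.minAreaRect(b);x,y,w_,h_=cv2.boundingRect(b);print(R,x,y,w_,h_)
w=ray('wrist',[(R[0][0],y),(R[0][0],y+h_-1),R[0]],91,s); print(w, 'axis',np.arctan2(*(w[0]-w[1])[:2][::-1]))
v=cv2.fitLine(b,cv2.DIST_L2,0,.01,.01).ravel();print(v)
c=np.array([(362,103),(500,197),(413,325),(280,247)])/1.5
M=ray('wrist',c,3,s);print(M.round(1),M.mean(0))
print(goto([w[2,0],w[2,1],91+40],None))
# white block ends z31
print(ray('wrist',np.array([(360,143),(394,143),(362,272),(395,272)])/1.5,31,s))
```

```text
((250.99996948242188, 146.0), (55.99999237060547, 15.999998092651367), 90.0) 243 118 17 57
[[465.8618173  365.3271865   91.        ]
 [412.24261316 327.39454556  91.        ]
 [439.85725985 346.93036368  91.        ]] axis 0.6157051899309078
[1.4582908e-02 9.9989367e-01 2.5116031e+02 1.4576335e+02]
[[507.  412.2   3. ]
 [515.4 254.1   3. ]
 [357.4 242.1   3. ]
 [347.8 402.9   3. ]] [431.89096143 327.81370211   3.        ]
[array([ 2.41, -0.65, 14.01])]
[[477.70216241 392.43978344  31.        ]
 [495.0297891  368.18251822  31.        ]
 [381.82492437 323.95694866  31.        ]
 [400.24836081 298.15069315  31.        ]]
```

Run:
```python
from h import *
print(goto([439,346.2,130],0.63))
```

```text
[array([ 2.3 , -0.64, 14.11]), array([ 0.04, -0.01, -0.59])]
```

Emit:
jog_arm([
  [[2.3, -0.6, 5, 0, 0, -0.6, 8.5], [2.3, -0.6, 10, 0, 0, -0.6, 8.5], [2.3, -0.6, 14, 0, 0, -0.6, 8.5], [2.3, -0.6, 14, 0, 0, -0.6, 8.5]],
])

```text
clock: 3.5
eef_pos: [438.3, 344.2, 128.5]
tcp_rot: [3.141, 0.006, 0.628]
contact_force: [-0.7, -0.0, 0.6]
opening: 0.996
```

Run:
```python
from h import *
s=r.sense();print(s['clock'],s['eef_pos'],s['tcp_rot'])
print(goto([439,346.2,46.5],0.63))
im=save('wrist','w3')
```

```text
3.5 [438.28865088 344.18598185 128.49515105] [3.1409925  0.00573421 0.62816616]
[array([ 0.22, -0.13,  8.2 ]), array([ 0.03,  0.33, -0.1 ])]
```

View pics/w3.png

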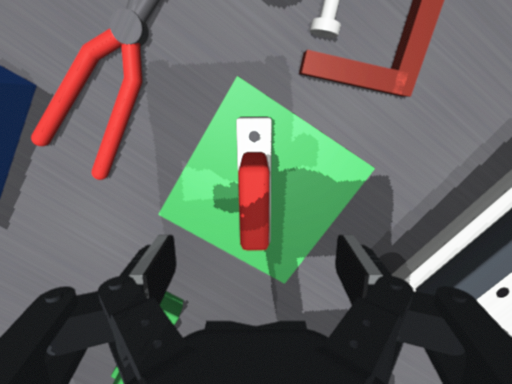

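Emit:
jog_arm([
  [[0.1, -0.1, 4, 0, 0, 0, 8.5], [0.1, -0.1, 7.5, 0, 0, 0, 8.5], [0.1, -0.1, 8.2, 0, 0, 0, 8.5], [0.1, -0.1, 8.2, 0, 0, 0, 4], [0.1, -0.1, 8.2, 0, 0, 0, 1]],
], newtons=60)

```text
clock: 4.18
eef_pos: [440.4, 349.4, 50.7]
tcp_rot: [-3.142, -0.003, 0.63]
contact_force: [-0.3, 0.3, 0.1]
opening: 0.599
```

Emit:
jog_arm([
  [[0, 0, 0, 0, 0, 0, 1], [0, 0, 0, 0, 0, 0, 1], [0, 0, 0, 0, 0, 0, 1], [0, 0, 0, 0, 0, 0, 1]],
], newtons=60)

```text
clock: 4.68
eef_pos: [439.7, 349.1, 49.7]
tcp_rot: [-3.141, -0.001, 0.63]
contact_force: [-0.8, -0.8, 6.8]
opening: 0.249
```

Run:
```python
from h import *
s=r.sense();print(s['clock'],s['eef_pos'],s['tcp_rot'],s['opening'],s['contact_force'])
```

```text
4.675 [439.6522073  349.12038111  49.71482239] [-3.14147173e+00 -1.31413811e-03  6.30241662e-01] 0.24945924944747105 [-0.80232749 -0.77329265  6.75658656]
```

```bash
cat >> h.py <<'E'
BAY=np.array([572.3,49.3]);YAW=-0.065
def bw(x,y):
    c,s=np.cos(YAW),np.sin(YAW); return BAY+[c*x-s*y,s*x+c*y]
def wb(p):
    c,s=np.cos(YAW),np.sin(YAW); d=np.array(p[:2])-BAY; return np.array([c*d[0]+s*d[1],-s*d[0]+c*d[1]])
E
python3 - <<'E'
from h import *
p=bw(44,73);print(p,goto([p[0],p[1],190],YAW))
E
```

```text
[620.94874216 119.28785528] [array([  1.12,  29.25, -14.03]), array([-3.000e-02, -7.000e-02,  3.983e+01])]
```

Emit:
jog_arm([
  [[0, 0, -6, 0, 0, 0, 1], [0, 0, -12, 0, 0, 0, 1], [0.5, 5, -14, 0, 0, 10, 1], [0.5, 10, -14, 0, 0, 20, 1], [1, 16, -14, 0, 0, 30, 1]],
], newtons=80)

```text
clock: 5.3
eef_pos: [541.8, 224.4, 189.2]
tcp_rot: [-3.141, -0.0, 0.102]
contact_force: [1.1, 0.5, -3.0]
opening: 0.246
```

Run:
```python
from h import *
s=r.sense();print(s['clock'],s['eef_pos'],s['tcp_rot'],s['opening'],s['contact_force'])
im=save('wrist','w4')
p=bw(44,73);print(p,goto([p[0],p[1],180],YAW))
```

```text
5.3 [541.77771893 224.39100104 189.2240864 ] [-3.14130178e+00 -1.73488992e-04  1.02166059e-01] 0.24553238671997518 [ 1.0764138   0.54654037 -2.97529709]
[620.94874216 119.28785528] [array([ 6.49, 10.61,  0.98]), array([ 0.16, -0.21,  9.  ])]
```

View pics/w4.png

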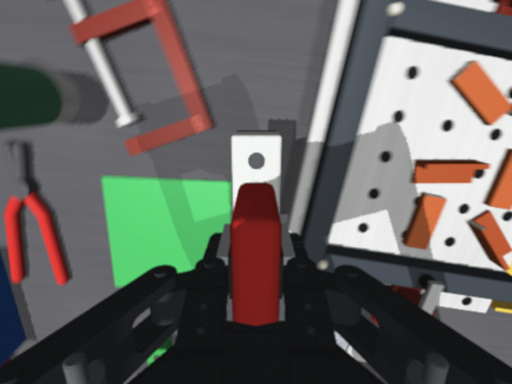

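Run:
```python
from h import *
s=r.sense()
w=ray('wrist',[(232,136),(282,136),(257,136)],s['eef_pos'][2]-18.7,s)
R=Ro.from_euler('xyz',s['tcp_rot']); print(R.inv().apply(w-s['eef_pos']))
```

```text
[[ 55.41572596 -14.04515886  18.85239573]
 [ 55.39260849  14.90241392  18.93946464]
 [ 55.40406903   0.4246274   18.8959178 ]]
```

Emit:
jog_arm([
  [[3, 4, 0, 0, 0, 5, 1], [6, 8, 0.5, 0, 0, 9, 1], [6.6, 10.6, 1, 0, 0, 9, 1], [6.6, 10.6, 1, 0, 0, 9, 1]],
])

```text
clock: 5.85
eef_pos: [618.3, 125.2, 177.8]
tcp_rot: [3.141, 0.002, -0.052]
contact_force: [0.0, 1.1, -3.1]
opening: 0.247
```

Run:
```python
from h import *
s=r.sense();print(s['clock'],s['eef_pos'],s['tcp_rot'],s['opening'],wb(s['eef_pos']))
im=save('wrist','w5');im=save('top','t5'); crop(im,190,80,360,240,4,'t5c')
p=bw(45,73);print(p,goto([p[0],p[1],104.5],YAW))
```

```text
5.85 [618.25754834 125.21118784 177.79810761] [ 3.14087741e+00  1.78254823e-03 -5.23083388e-02] 0.24695334998473825 [40.92974377 78.73601948]
[621.9466304  119.22290104] [array([0.46, 0.77, 7.39]), array([-0.01,  0.06,  0.81])]
```

View pics/w5.png

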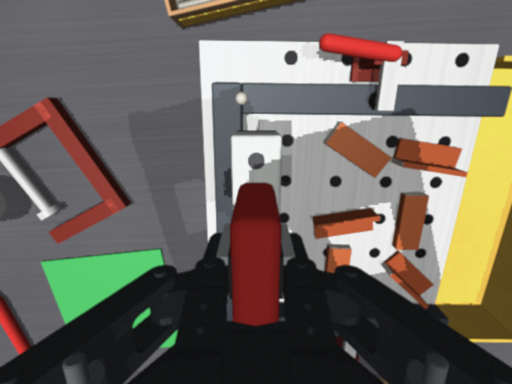

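View pics/t5c.png

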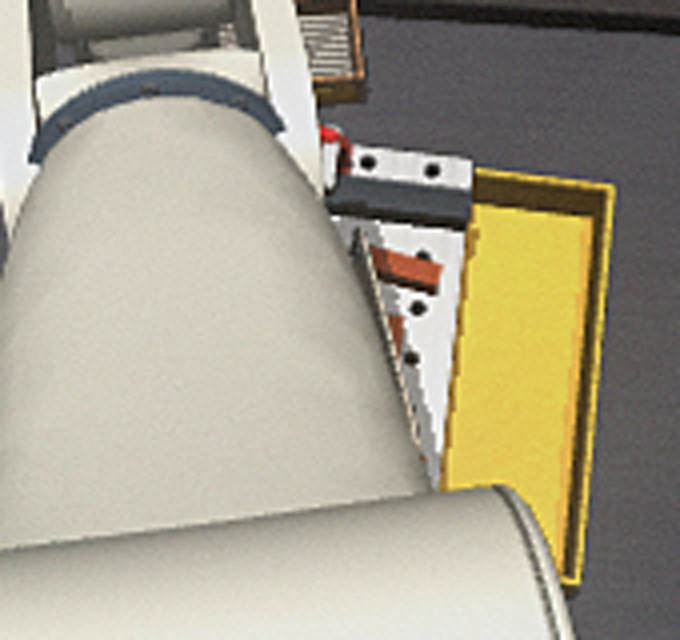

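Emit:
jog_arm([
  [[0.4, 0.8, 0, 0, 0, 0.8, 1], [0.4, 0.8, 3, 0, 0, 0.8, 1], [0.4, 0.8, 4.2, 0, 0, 0.8, 1], [0.4, 0.8, 4.2, 0, 0, 0.8, 1]],
])

```text
clock: 6.45
eef_pos: [621.3, 118.9, 136.0]
tcp_rot: [3.141, 0.002, -0.064]
contact_force: [-0.3, 0.0, -3.3]
opening: 0.248
```

Run:
```python
from h import *
s=r.sense();print(s['clock'],s['eef_pos'],s['tcp_rot'],s['opening'],wb(s['eef_pos']),s['contact_force'])
im=save('wrist','w6')
p=bw(45,73);print(p,goto([p[0],p[1],104.5],YAW))
```

```text
6.45 [621.33735227 118.91953372 136.03398173] [ 3.14109806e+00  1.86273288e-03 -6.39484757e-02] 0.2482372874791707 [44.41171351 72.65769812] [-3.29599881e-01  9.90188011e-05 -3.31334360e+00]
[621.9466304  119.22290104] [array([-0.01, -0.02,  3.24]), array([0.01, 0.02, 0.06])]
```

View pics/w6.png

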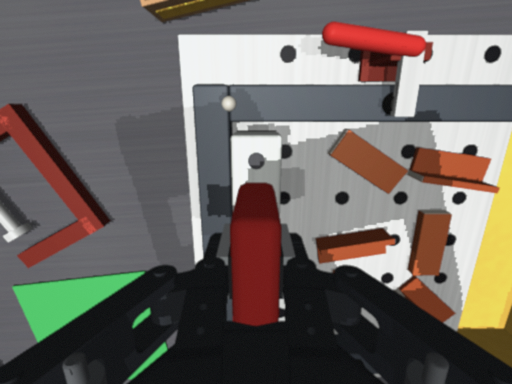

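Emit:
jog_arm([
  [[0, 0.25, 0, 0, 0, 0, 1], [0, 0.25, 1.5, 0, 0, 0, 1], [0, 0.25, 2.8, 0, 0, 0, 1], [0, 0.25, 3.1, 0, 0, 0, 1], [0, 0.25, 3.1, 0, 0, 0, 1]],
])

```text
clock: 7.12
eef_pos: [621.7, 116.2, 105.2]
tcp_rot: [3.141, 0.001, -0.064]
contact_force: [-0.5, -0.2, -2.2]
opening: 0.249
```

Run:
```python
from h import *
s=r.sense();print(s['clock'],s['eef_pos'],s['tcp_rot'],s['opening'],wb(s['eef_pos']),s['contact_force'])
im=save('wrist','w7')
p=bw(46,-60);print(p,goto([p[0],p[1],104],YAW))
p=bw(46,-130);print(p,goto([p[0],p[1],104],YAW))
```

```text
7.125 [621.67023554 116.21249983 105.20540016] [ 3.14142345e+00  8.92856533e-04 -6.44861575e-02] 0.24915701819463223 [44.91972714 69.978003  ] [-0.51568943 -0.19821809 -2.19340171]
[614.30560488 -13.56118961] [array([ 0.07, 13.01,  0.16]), array([0.  , 0.01, 0.03])]
[609.75880816 -83.41336666] [array([ 0.07, 20.01,  0.16]), array([0.  , 0.01, 0.03])]
```

View pics/w7.png

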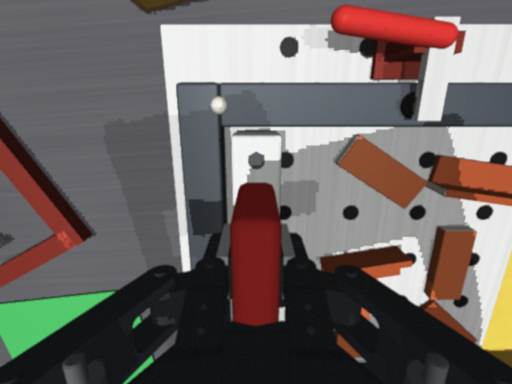

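Emit:
jog_arm([
  [[0, 2, 0.15, 0, 0, 0, 1], [0, 4, 0.15, 0, 0, 0, 1], [0, 6, 0.15, 0, 0, 0, 1], [0, 7.5, 0.15, 0, 0, 0, 1], [0, 9, 0.15, 0, 0, 0, 1]],
])

```text
clock: 7.8
eef_pos: [616.2, 25.3, 104.4]
tcp_rot: [-3.141, -0.0, -0.065]
contact_force: [0.7, 0.8, -2.1]
opening: 0.247
```

Run:
```python
from h import *
s=r.sense();print(s['clock'],s['eef_pos'],s['tcp_rot'],s['opening'],wb(s['eef_pos']),s['contact_force'])
im=save('wrist','w8')
p=bw(46,-130);print(p,goto([p[0],p[1],104],YAW))
```

```text
7.8 [616.19434045  25.26473335 104.44222692] [-3.14128342e+00 -3.98749357e-04 -6.50893065e-02] 0.2469084747215037 [ 45.36283875 -21.13338655] [ 0.73846587  0.78806414 -2.0557853 ]
[609.75880816 -83.41336666] [array([ 0.08, 10.73,  0.04]), array([ 0.05, -0.  , -0.01])]
```

View pics/w8.png

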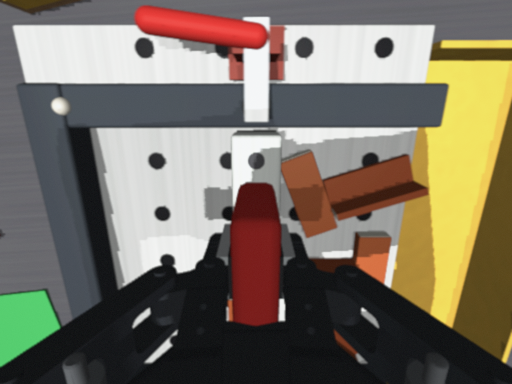

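Emit:
jog_arm([
  [[0, 1.5, 0, 0, 0, 0, 1], [0, 3, 0, 0, 0, 0, 1], [0, 4.5, 0, 0, 0, 0, 1], [0, 6, 0, 0, 0, 0, 1], [0, 7.5, 0, 0, 0, 0, 1]],
])

```text
clock: 8.48
eef_pos: [611.1, -49.5, 104.2]
tcp_rot: [3.142, 0.0, -0.064]
contact_force: [1.0, 1.7, -3.1]
opening: 0.247
```

Emit:
jog_arm([
  [[0, 1.2, 0, 0, 0, 0, 1], [0, 2.4, 0, 0, 0, 0, 1], [0, 3.3, 0, 0, 0, 0, 1], [0, 3.3, 0, 0, 0, 0, 1]],
])

```text
clock: 8.98
eef_pos: [609.1, -82.0, 104.2]
tcp_rot: [3.142, 0.0, -0.065]
contact_force: [-0.8, 0.3, -3.7]
opening: 0.248
```

Run:
```python
from h import *
s=r.sense();print(s['clock'],s['eef_pos'],s['tcp_rot'],s['opening'],wb(s['eef_pos']),s['contact_force'])
im=save('wrist','w9');im=save('scene','s9');crop(im,170,130,370,300,4,'s9c')
```

```text
8.975 [609.08396285 -82.02601468 104.18412907] [ 3.14151743e+00  8.52210679e-05 -6.51785735e-02] 0.2479818313317477 [  45.2364654  -128.65941183] [-0.76655174  0.33952667 -3.65174502]
```

View pics/w9.png

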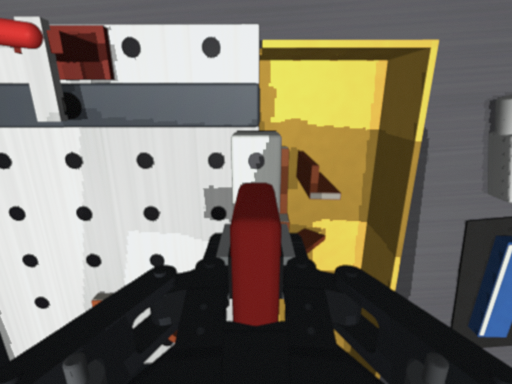

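View pics/s9c.png

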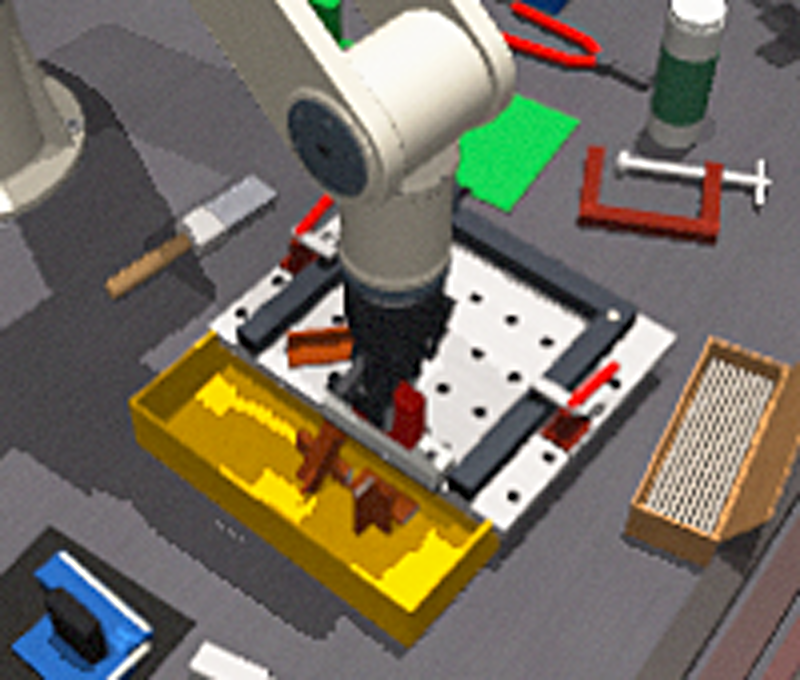

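Emit:
jog_arm([
  [[0, 0, -4, 0, 0, 0, 1], [0, -1, -7, 0, 0, 0, 1], [-4, -6, -7, 0, 0, 0, 1], [-7, -11, -7, 0, 0, 0, 1], [-8.4, -16, -7, 0, 0, 0, 1]],
])

```text
clock: 9.7
eef_pos: [533.8, 85.4, 174.4]
tcp_rot: [-3.141, 0.001, -0.064]
contact_force: [1.2, 0.6, -3.4]
opening: 0.248
```

Emit:
jog_arm([
  [[0, -2, 0, 0, 0, 0, 1], [0, -3.8, 0, 0, 0, 0, 1], [0, -3.8, 0, 0, 0, 0, 1]],
])

```text
clock: 10.07
eef_pos: [538.7, 122.3, 174.2]
tcp_rot: [3.142, -0.0, -0.063]
contact_force: [0.1, -0.3, -3.3]
opening: 0.249
```

Run:
```python
from h import *
s=r.sense();print(s['clock'],s['eef_pos'],s['tcp_rot'],s['opening'],wb(s['eef_pos']),s['contact_force'])
im=save('wrist','w10');im=save('scene','s10');crop(im,170,130,370,300,4,'s10c')
p=bw(-39.5,70);print(p,goto([p[0],p[1],104],YAW))
```

```text
10.075 [538.69469051 122.31217462 174.19974469] [ 3.14156249e+00 -3.64703733e-04 -6.32924285e-02] 0.24925626811370596 [-38.2767935  70.6751834] [ 0.07267531 -0.31133129 -3.3314319 ]
[537.43021109 121.71786949] [array([-0.1 , -0.06,  7.  ]), array([0.03, 0.01, 0.02])]
```

View pics/w10.png

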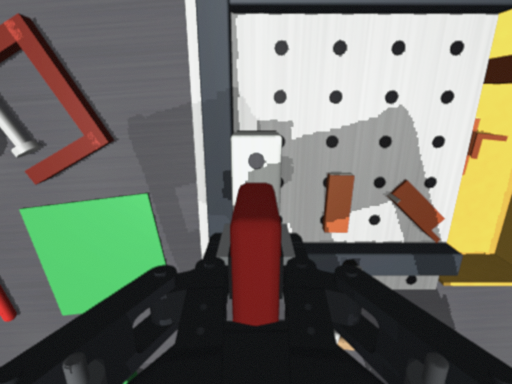

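View pics/s10c.png

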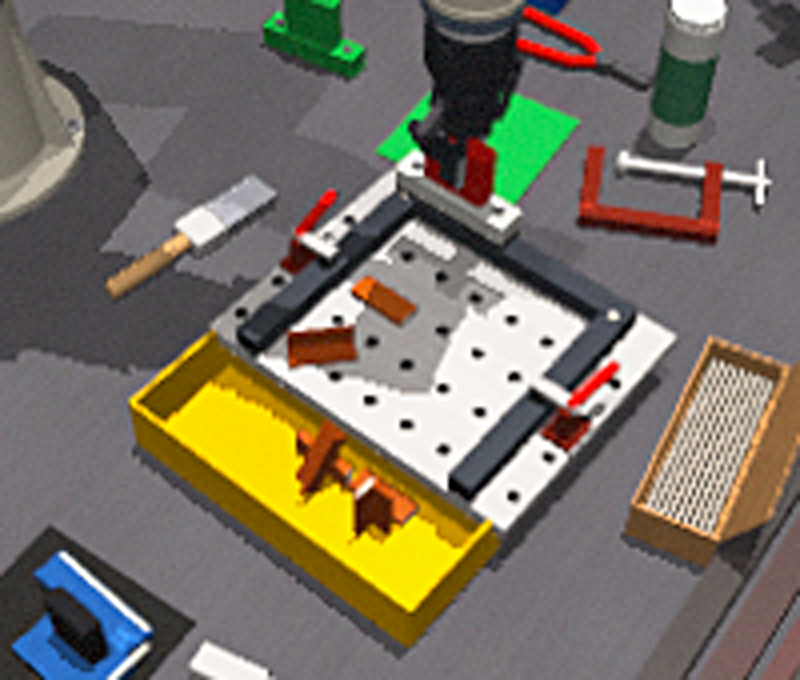

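Emit:
jog_arm([
  [[0, 0.1, 3, 0, 0, 0, 1], [0, 0.1, 5.5, 0, 0, 0, 1], [0, 0.1, 6.6, 0, 0, 0, 1], [0, 0.1, 7, 0, 0, 0, 1], [0, 0.1, 7, 0, 0, 0, 1]],
])

```text
clock: 10.8
eef_pos: [538.5, 120.5, 104.7]
tcp_rot: [-3.141, -0.001, -0.065]
contact_force: [-0.4, 0.1, -2.8]
opening: 0.25
```

Run:
```python
from h import *
s=r.sense();print(s['clock'],s['eef_pos'],s['tcp_rot'],s['opening'],wb(s['eef_pos']),s['contact_force'])
p=bw(-39,-130);print(p,goto([p[0],p[1],104],YAW))
```

```text
10.8 [538.45614483 120.45571885 104.65240185] [-3.14148653e+00 -5.28508502e-04 -6.47459608e-02] 0.25030383830490505 [-38.39425075  68.80715346] [-0.35552158  0.11422626 -2.77542342]
[524.93830745 -77.89225636] [array([-0.07, 19.88,  0.06]), array([-0.01, -0.03,  0.01])]
```

Emit:
jog_arm([
  [[0, 2, 0.05, 0, 0, 0, 1], [0, 4, 0.05, 0, 0, 0, 1], [0, 6, 0.05, 0, 0, 0, 1], [0, 7.5, 0.05, 0, 0, 0, 1], [0, 9, 0.05, 0, 0, 0, 1]],
])

```text
clock: 11.42
eef_pos: [532.2, 29.6, 103.9]
tcp_rot: [-3.141, -0.0, -0.065]
contact_force: [-0.6, 0.1, -2.9]
opening: 0.25
```

Emit:
jog_arm([
  [[0, 1.5, 0, 0, 0, 0, 1], [0, 3, 0, 0, 0, 0, 1], [0, 4.5, 0, 0, 0, 0, 1], [0, 6, 0, 0, 0, 0, 1], [0, 7.5, 0, 0, 0, 0, 1]],
])

```text
clock: 12.05
eef_pos: [527.2, -45.0, 103.7]
tcp_rot: [3.142, 0.0, -0.064]
contact_force: [-0.0, 1.3, -2.9]
opening: 0.247
```

Emit:
jog_arm([
  [[0, 1.2, 0, 0, 0, 0, 1], [0, 2.4, 0, 0, 0, 0, 1], [0, 3.5, 0, 0, 0, 0, 1], [0, 3.5, 0, 0, 0, 0, 1]],
])

```text
clock: 12.55
eef_pos: [525.1, -79.7, 103.7]
tcp_rot: [3.142, -0.0, -0.065]
contact_force: [-0.1, 1.0, -2.5]
opening: 0.246
```

Run:
```python
from h import *
s=r.sense();print(s['clock'],s['eef_pos'],s['tcp_rot'],s['opening'],wb(s['eef_pos']),s['contact_force'])
im=save('wrist','w11');im=save('scene','s11');crop(im,170,130,370,300,4,'s11c')
```

```text
12.55 [525.11326615 -79.67085854 103.73470765] [ 3.14151637e+00 -5.84388370e-05 -6.53128908e-02] 0.24577852297907432 [ -38.70988302 -131.76348189] [-0.14568386  0.98126594 -2.54955254]
```

View pics/w11.png

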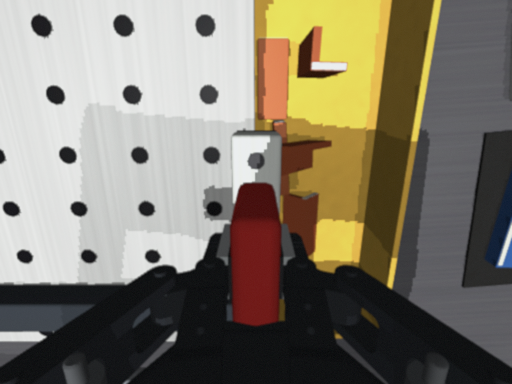

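View pics/s11c.png

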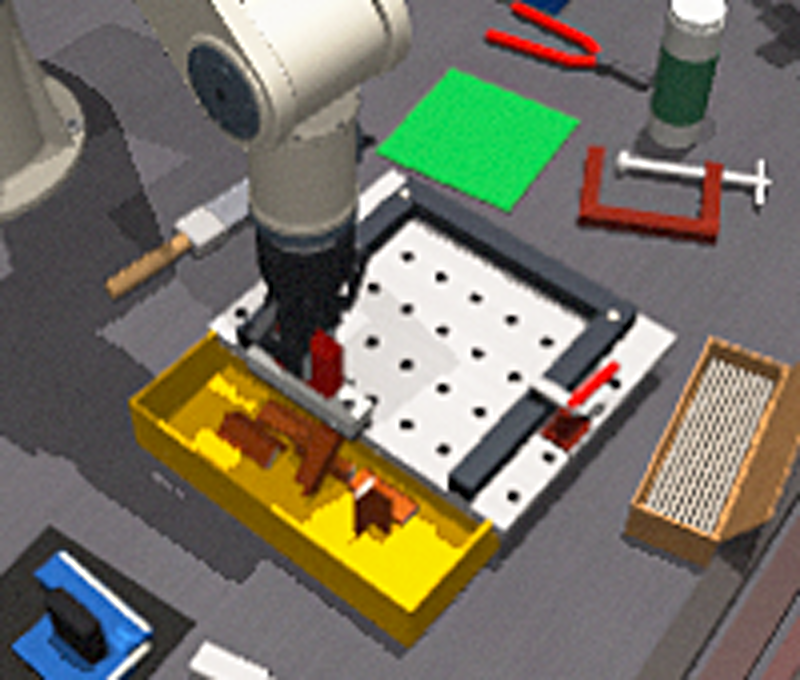

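Emit:
jog_arm([
  [[0, 0, -3, 0, 0, 0, 1], [0, 0, -7, 0, 0, 0, 1], [0, -3, -10, 0, 0, 0, 1], [0, -6, -12, 0, 0, 0, 1], [0, -6, -12, 0, 0, 0, 1]],
])

```text
clock: 13.28
eef_pos: [530.1, -17.1, 225.5]
tcp_rot: [-3.141, -0.003, -0.062]
contact_force: [-0.8, -0.1, -3.0]
opening: 0.25
```

Run:
```python
from h import *
s=r.sense();print(s['clock'],s['eef_pos'],s['tcp_rot'],s['opening'],wb(s['eef_pos']),s['contact_force'])
im=save('wrist','w12');im=save('scene','s12');crop(im,190,190,330,300,5.5,'s12c');crop(im0:=load('w12'),300,0,512,300,2,'w12c')
print(goto([435,331,200],YAW), goto([435,331,52],-0.0))
```

```text
13.275 [530.06181566 -17.13437969 225.47604759] [-3.14097392 -0.00337261 -0.06186106] 0.2504670845736107 [-37.83379302 -69.03763558] [-0.77930399 -0.11623287 -2.97965796]
[array([-11.55, -34.31,   2.34]), array([0.02, 0.02, 0.12])] [array([-11.55, -34.32,  17.14]), array([ 0.01,  0.02, -3.61])]
```

View pics/w12c.png

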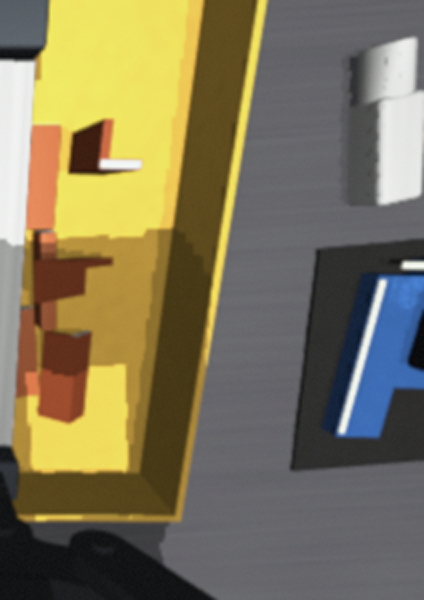

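View pics/s12c.png

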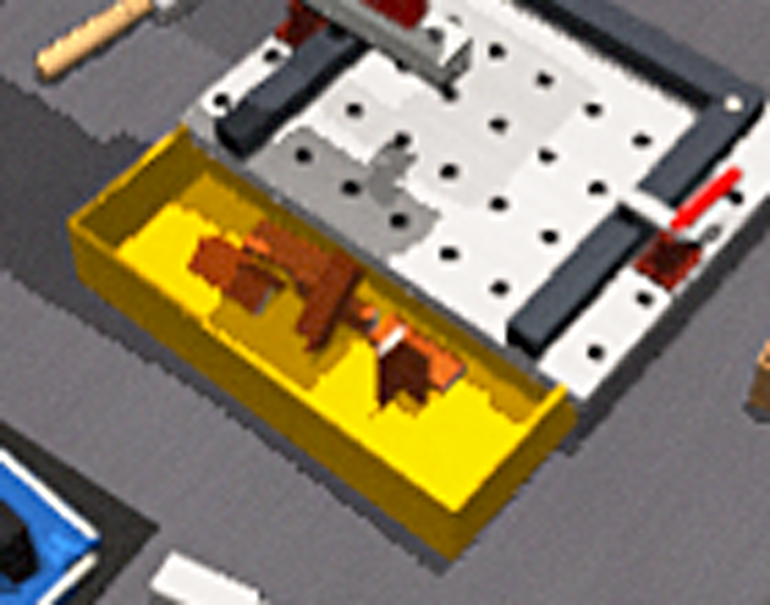

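Emit:
jog_arm([
  [[-2, -6, 0, 0, 0, 0, 1], [-4, -12, 0, 0, 0, 0, 1], [-6, -18, 0, 0, 0, 0, 1], [-8, -24, 1, 0, 0, 0, 1], [-10, -30, 2, 0, 0, 0, 1]],
])

```text
clock: 14.0
eef_pos: [449.1, 282.6, 203.5]
tcp_rot: [3.141, 0.001, -0.065]
contact_force: [1.1, -0.3, -2.2]
opening: 0.247
```

Run:
```python
from h import *
s=r.sense();print(s['clock'],s['eef_pos'],s['tcp_rot'],s['opening'])
print(goto([434.5,328,100],YAW))
im=save('top','t13'); crop(im,270,110,360,240,5,'t13c')
```

```text
14.0 [449.11812342 282.62711228 203.48993283] [ 3.14075898e+00  5.30281083e-04 -6.50706846e-02] 0.24743828679385949
[array([-1.75, -4.44, 10.35]), array([ 0.05,  0.03, -0.  ])]
```

View pics/t13c.png

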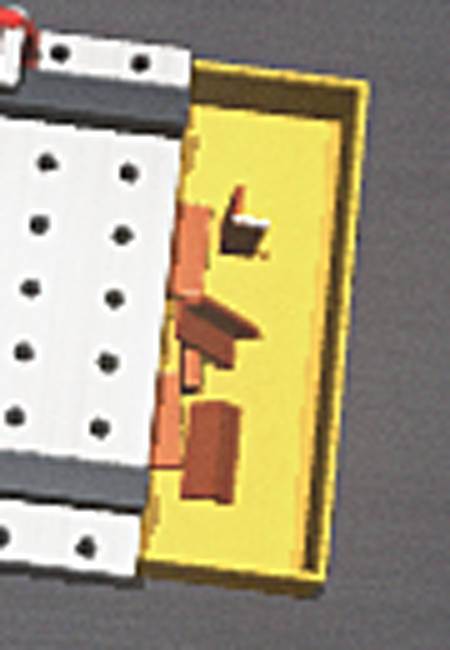

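Emit:
jog_arm([
  [[-1, -2.5, 3, 0, 0, 0, 1], [-1.7, -4.5, 7, 0, 0, 0, 1], [-1.7, -4.5, 10.5, 0, 0, 0, 1], [-1.7, -4.5, 10.5, 0, 0, 0, 1]],
])

```text
clock: 14.55
eef_pos: [433.7, 325.6, 96.4]
tcp_rot: [3.137, 0.005, -0.064]
contact_force: [-0.3, -0.0, -2.3]
opening: 0.245
```

Run:
```python
from h import *
s=r.sense();print(s['clock'],s['eef_pos'],s['tcp_rot'],s['opening'],s['contact_force'])
print(goto([434.5,328,49.7],YAW))
im=save('wrist','w14')
```

```text
14.55 [433.6733682  325.59459013  96.39872249] [ 3.13670317  0.00543364 -0.06439008] 0.24512637287477979 [-0.26606237 -0.00583639 -2.30743003]
[array([ 0.09, -0.27,  4.67]), array([0.28, 0.31, 0.04])]
```

View pics/w14.png

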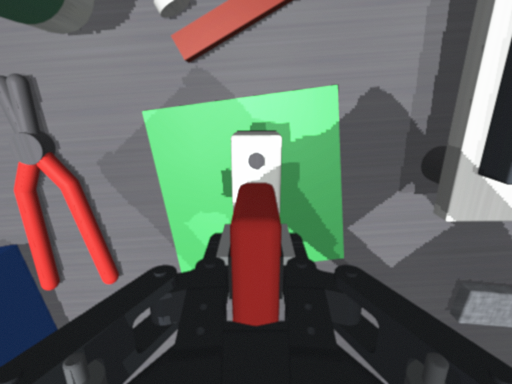

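Emit:
jog_arm([
  [[0, 0, 2.5, 0, 0, 0, 1], [0, 0, 4, 0, 0, 0, 1], [0, 0, 4.4, 0, 0, 0, 1], [0, 0, 4.6, 0, 0, 0, 1], [0, 0, 4.7, 0, 0, 0, 1]],
])

```text
clock: 15.22
eef_pos: [436.2, 328.0, 53.2]
tcp_rot: [-3.141, -0.001, -0.064]
contact_force: [0.4, 1.1, -3.0]
opening: 0.244
```

Emit:
jog_arm([
  [[0, 0, 0, 0, 0, 0, 1], [0, 0, 0, 0, 0, 0, 1]],
])

```text
clock: 15.48
eef_pos: [435.9, 327.9, 52.9]
tcp_rot: [-3.141, -0.0, -0.064]
contact_force: [0.4, -0.2, -2.1]
opening: 0.246
```

Still about 3 mm above the mat; lower the rest.

Emit:
jog_arm([
  [[0, 0, 0.2, 0, 0, 0, 1], [0, 0, 0.35, 0, 0, 0, 1], [0, 0, 0.35, 0, 0, 0, 1]],
])

```text
clock: 15.85
eef_pos: [435.8, 327.8, 49.8]
tcp_rot: [-3.142, -0.0, -0.064]
contact_force: [-1.2, -2.2, 8.7]
opening: 0.242
```

Emit:
jog_arm([
  [[0, 0, -0.05, 0, 0, 0, 4], [0, 0, -0.05, 0, 0, 0, 8.5], [0, 0, -0.05, 0, 0, 0, 8.5], [0, 0, -0.05, 0, 0, 0, 8.5], [0, 0, -0.05, 0, 0, 0, 8.5]],
])

```text
clock: 16.48
eef_pos: [435.8, 327.7, 49.5]
tcp_rot: [3.142, 0.0, -0.064]
contact_force: [-0.4, 0.4, -0.3]
opening: 0.994
```

Emit:
jog_arm([
  [[0, 0, -4, 0, 0, 0, 8.5], [0, 0, -9, 0, 0, 0, 8.5], [0, 0, -15, 0, 0, 0, 8.5], [0, 0, -20, 0, 0, 0, 8.5]],
])

```text
clock: 16.98
eef_pos: [435.9, 327.8, 251.9]
tcp_rot: [-3.141, -0.001, -0.064]
contact_force: [0.6, 0.0, -0.8]
opening: 0.995
```

Run:
```python
from h import *
s=r.sense();print(s['clock'],s['eef_pos'],s['tcp_rot'],s['opening'],s['contact_force'])
im=save('wrist','w15')
print(goto([485,-150,300],0), goto([485,-369,250],YAW))
```

```text
16.975 [435.85531273 327.78820833 251.94781311] [-3.14077648e+00 -9.81833632e-04 -6.43343938e-02] 0.9953943587447761 [ 0.57189676  0.04236653 -0.81991309]
[array([ 7.79, 47.53, -4.4 ]), array([-0.35, -0.43, -3.69])] [array([ 9.16, 69.41,  0.47]), array([-0.36, -0.42,  0.03])]
```

View pics/w15.png

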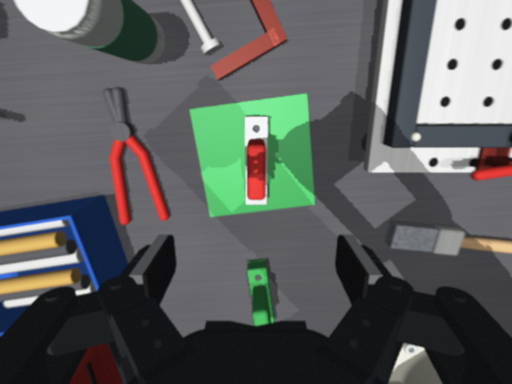

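Emit:
jog_arm([
  [[0.7, 6, 0, 0, 0, 0, 8.5], [1.5, 12, -1, 0, 0, 0, 8.5], [2.2, 18, -1, 0, 0, 0, 8.5], [3, 24, -1, 0, 0, 0, 8.5], [4, 30, -1, 0, 0, 0, 8.5]],
])

```text
clock: 17.65
eef_pos: [456.1, 24.0, 259.6]
tcp_rot: [-3.141, -0.001, -0.064]
contact_force: [0.6, 0.2, -0.1]
opening: 1.0
```

Emit:
jog_arm([
  [[0.7, 6, 0, 0, 0, 0, 8.5], [1.5, 12, 0, 0, 0, 0, 8.5], [2.2, 18, 0, 0, 0, 0, 8.5], [3, 24, 0, 0, 0, 0, 8.5], [4, 30, 0, 0, 0, 0, 8.5]],
])

```text
clock: 18.27
eef_pos: [476.7, -278.3, 259.4]
tcp_rot: [-3.142, -0.0, -0.065]
contact_force: [1.1, 0.9, -0.8]
opening: 0.993
```

Emit:
jog_arm([
  [[0.7, 6, 0.5, 0, 0, 0, 8.5], [0.7, 9, 1, 0, 0, 0, 8.5], [0.7, 9, 1, 0, 0, 0, 8.5]],
])

```text
clock: 18.65
eef_pos: [477.4, -368.2, 248.4]
tcp_rot: [-3.141, 0.001, -0.067]
contact_force: [0.1, 0.5, 0.2]
opening: 0.992
```

Run:
```python
from h import *
s=r.sense();print(s['clock'],s['eef_pos'],s['tcp_rot'],s['opening'],s['contact_force'])
im=save('wrist','w16');np.save('w16.npy',np.r_[s['eef_pos'],s['tcp_rot']])
crop(im,100,0,400,300,2,'w16c')
```

```text
18.65 [ 477.43163319 -368.17903416  248.39239733] [-3.14108775e+00  1.17330493e-03 -6.70510754e-02] 0.9924537003312889 [0.10822958 0.45443137 0.22903439]
```

View pics/w16c.png

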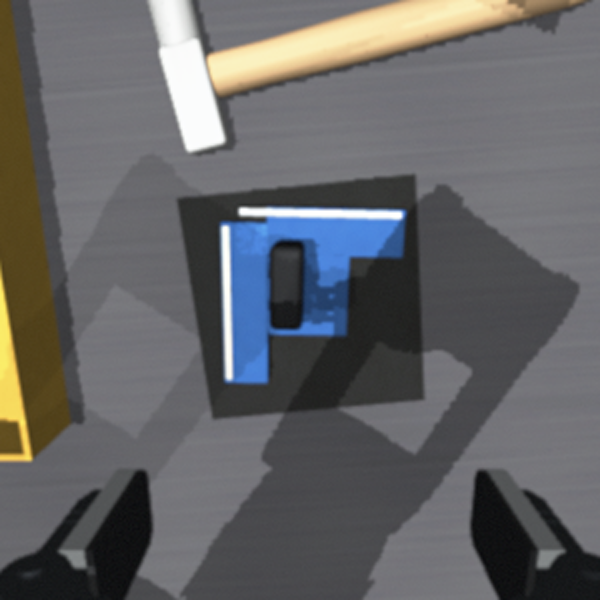

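Run:
```python
from h import *
im=load('w16'); q=np.load('w16.npy'); s=dict(eef_pos=q[:3],tcp_rot=q[3:])
px=np.array([(221,225),(226,381),(240,207),(405,212)])/2+[100,0]
w=ray('wrist',px,17,s)[:,:2];print(w)
ax=np.arctan2(*(w[0]-w[1])[::-1]);ay=np.arctan2(*(w[2]-w[3])[::-1])-np.pi/2;print('yaw',ax,ay)
yaw=(ax+ay)/2;X=np.array([np.cos(yaw),np.sin(yaw)]);Y=np.array([-X[1],X[0]])
cx=(w[2:]@X).mean()-45; cy=(w[:2]@Y).mean()-45
c=cx*X+cy*Y; print('centre from edges',c)
# black grip top z=69
g=cv2.cvtColor(im,cv2.COLOR_RGB2HSV)[:,:,2]; m=(g<45).astype(np.uint8)*255; m[:115]=0;m[170:]=0;m[:,:232]=0;m[:,254:]=0
b=blobs(m,100)[0];R=cv2.minAreaRect(b);print(R, ray('wrist',[R[0]],69,s))
print('mat',ray('wrist',np.array([(178,199),(415,174),(424,400),(212,419)])/2+[100,0],3,s).mean(0))
print(ray('wrist',np.array([(269,241),(302,241),(302,329),(269,329)])/2+[100,0],69,s))
```

```text
[[ 540.73668256 -313.09381562]
 [ 433.65079547 -304.25028995]
 [ 551.13116869 -326.68251418]
 [ 540.80624892 -433.31092417]]
yaw -0.08239650807097045 -0.09652990752138879
centre from edges [ 503.0059741 -355.2711372]
((242.5, 142.0), (42.0, 15.0), 90.0) [[ 506.90120869 -354.67063186   69.        ]]
mat [ 481.83959643 -365.45999114    3.        ]
[[ 531.80669232 -347.58169644   69.        ]
 [ 530.54384757 -366.27813665   69.        ]
 [ 479.56932514 -362.59924202   69.        ]
 [ 480.89135932 -342.9995064    69.        ]]
```

Run:
```python
from h import *
print(goto([504.5,-355,110],-0.09),goto([504.5,-355,27],-0.09))
```

```text
[array([ 2.62, -1.34, 13.87]), array([-0.06,  0.06,  1.36])] [array([ 2.63, -1.33, 22.17]), array([-0.06,  0.06,  1.36])]
```

Emit:
jog_arm([
  [[2.6, -1.3, 4, 0, 0, 1.3, 8.5], [2.6, -1.3, 9, 0, 0, 1.3, 8.5], [2.6, -1.3, 13.5, 0, 0, 1.3, 8.5], [2.6, -1.3, 13.5, 0, 0, 1.3, 8.5]],
])

```text
clock: 19.2
eef_pos: [503.1, -352.3, 111.8]
tcp_rot: [-3.138, 0.006, -0.086]
contact_force: [-0.6, 0.8, 0.8]
opening: 0.997
```

Run:
```python
from h import *
s=r.sense();print(s['clock'],s['eef_pos'],s['tcp_rot'])
print(goto([504.5,-355,27],-0.09))
im=save('wrist','w17')
```

```text
19.2 [ 503.08224904 -352.27644812  111.76965725] [-3.13799711  0.0057197  -0.08581597]
[array([0.21, 0.29, 8.47]), array([-0.21,  0.33,  0.24])]
```

View pics/w17.png

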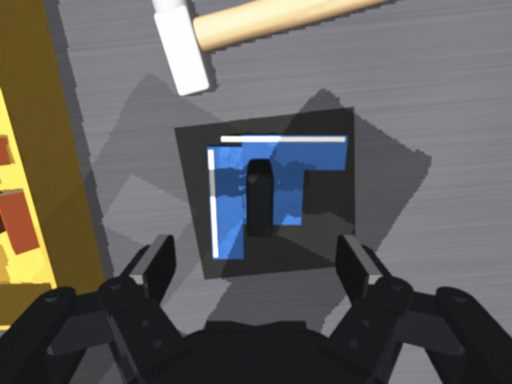

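Emit:
jog_arm([
  [[0, 0, 3, 0, 0, 0, 8.5], [0, 0, 6, 0, 0, 0, 8.5], [0, 0, 8, 0, 0, 0, 8.5], [0, 0, 8.4, 0, 0, 0, 8.5], [0, 0, 8.4, 0, 0, 0, 8.5]],
])

```text
clock: 19.88
eef_pos: [505.6, -355.5, 31.6]
tcp_rot: [3.141, -0.001, -0.087]
contact_force: [1.0, -0.8, 0.4]
opening: 0.993
```

Run:
```python
from h import *
s=r.sense();print(s['clock'],s['eef_pos'],s['tcp_rot'],s['contact_force'])
im=save('wrist','w18')
```

```text
19.875 [ 505.60897136 -355.49071042   31.59572542] [ 3.14101272e+00 -1.05683446e-03 -8.70458068e-02] [ 0.97580677 -0.81545254  0.39895559]
```

View pics/w18.png

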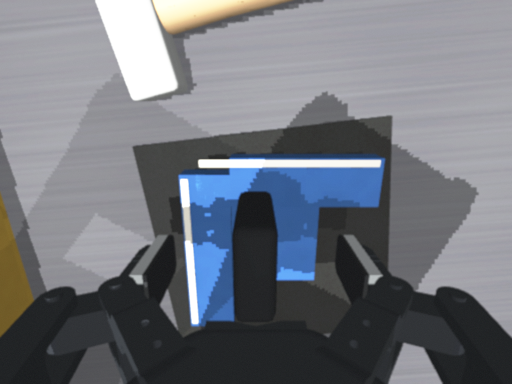

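Emit:
jog_arm([
  [[0, 0, 0.4, 0, 0, 0, 8.5], [0, 0, 0.4, 0, 0, 0, 4], [0, 0, 0.4, 0, 0, 0, 1], [0, 0, 0.4, 0, 0, 0, 1], [0, 0, 0.4, 0, 0, 0, 1]],
], newtons=80)

```text
clock: 20.55
eef_pos: [505.1, -355.2, 26.8]
tcp_rot: [3.141, -0.0, -0.087]
contact_force: [0.8, -0.1, -1.9]
opening: 0.223
```

Emit:
jog_arm([
  [[0, 0, 0, 0, 0, 0, 1], [0, 0, 0, 0, 0, 0, 1], [0, 0, 0, 0, 0, 0, 1]],
])

```text
clock: 20.92
eef_pos: [505.1, -355.3, 26.8]
tcp_rot: [3.141, -0.0, -0.087]
contact_force: [0.5, 0.7, 4.2]
opening: 0.223
```

Run:
```python
from h import *
s=r.sense();print(s['clock'],s['eef_pos'],s['tcp_rot'],s['contact_force'],s['opening'])
im=save('wrist','w19');np.save('w19.npy',np.r_[s['eef_pos'],s['tcp_rot']])
```

```text
20.925 [ 505.14377772 -355.26914393   26.8009963 ] [ 3.14141015e+00 -3.74547324e-04 -8.71155421e-02] [0.48654823 0.69404898 4.19584479] 0.2228008228255424
```

View pics/w19.png

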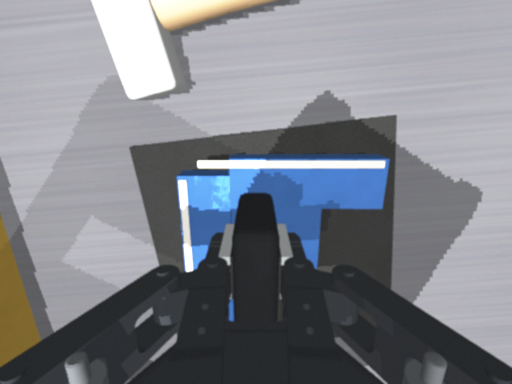

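Run:
```python
from h import *
q=np.load('w19.npy'); s=dict(eef_pos=q[:3],tcp_rot=q[3:])
w=ray('wrist',[(200,160),(386,160),(179,180),(185,268)],17,s)
R=Ro.from_euler('xyz',s['tcp_rot']); print(R.inv().apply(w-s['eef_pos']))
# target TCP: square centre seated far corner: bay (60,47)
p=bw(60,47);print(p); p=bw(45,20); print(goto([p[0],p[1],180],YAW))
```

```text
[[ 43.09591947 -31.49333771   9.81139105]
 [ 43.05045579  72.79577503   9.83040689]
 [ 31.44055259 -44.22178176   9.80470261]
 [-26.69620164 -45.17403121   9.78275385]]
[635.22614385  92.30349312]
[array([  7.63, -42.98, -15.33]), array([ 0.01, -0.02, -1.27])]
```

Emit:
jog_arm([
  [[0, 0, -6, 0, 0, 0, 1], [0, 0, -12, 0, 0, 0, 1], [1, -5, -15, 0, 0, 0, 1], [2, -11, -15, 0, 0, 0, 1], [3, -17, -15, 0, 0, -1, 1]],
])

```text
clock: 21.6
eef_pos: [549.3, -186.8, 176.3]
tcp_rot: [-3.141, 0.0, -0.07]
contact_force: [1.0, 0.5, -5.3]
opening: 0.223
```

Emit:
jog_arm([
  [[1, -6, 0, 0, 0, 0, 1], [2, -12, 0, 0, 0, -0.3, 1], [3, -18, 0, 0, 0, -0.3, 1], [4, -24, 0, 0, 0, -0.3, 1], [4.6, -26, 0, 0, 0, -0.3, 1]],
])

```text
clock: 22.22
eef_pos: [613.2, 71.0, 175.5]
tcp_rot: [-3.141, 0.002, -0.061]
contact_force: [0.6, -0.6, -3.6]
opening: 0.224
```

Run:
```python
from h import *
s=r.sense();print(s['clock'],s['eef_pos'],s['tcp_rot'],s['contact_force'],s['opening'],wb(s['eef_pos']))
im=save('wrist','w20');
p=bw(45,20); print(goto([p[0],p[1],120],YAW))
```

```text
22.225 [613.23946172  70.99000744 175.51329639] [-3.14127006e+00  1.59696779e-03 -6.14932162e-02] [ 0.55932611 -0.60460203 -3.61219809] 0.224038286564265 [39.44414963 24.303395  ]
[array([0.48, 0.52, 5.57]), array([-0.06,  0.04,  0.19])]
```

View pics/w20.png

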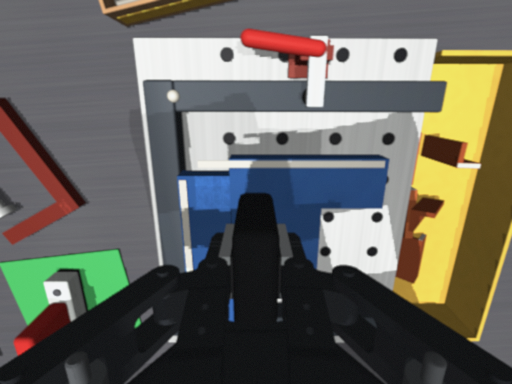

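Emit:
jog_arm([
  [[0.2, 0.4, 2, 0, 0, 0.2, 1], [0.2, 0.4, 5, 0, 0, 0.2, 1], [0.2, 0.4, 7.5, 0, 0, 0.2, 1], [0.2, 0.4, 8.5, 0, 0, 0.2, 1], [0.2, 0.4, 8.5, 0, 0, 0.2, 1]],
])

```text
clock: 22.9
eef_pos: [614.5, 62.4, 90.4]
tcp_rot: [3.141, 0.002, -0.069]
contact_force: [-0.6, -0.6, -4.8]
opening: 0.228
```

Run:
```python
from h import *
s=r.sense();print(s['clock'],s['eef_pos'],s['tcp_rot'],s['contact_force'],s['opening'],wb(s['eef_pos']))
im=save('wrist','w21');
p=bw(62,47); print(goto([p[0],p[1],80],YAW))
```

```text
22.9 [614.4759995   62.35029075  90.36186212] [ 3.14098408e+00  2.28530065e-03 -6.91698912e-02] [-0.57840458 -0.61297538 -4.77926095] 0.22799654055613053 [41.23926236 15.76224166]
[array([ 1.99, -3.09,  1.14]), array([ 0.01,  0.03, -0.22])]
```

View pics/w21.png

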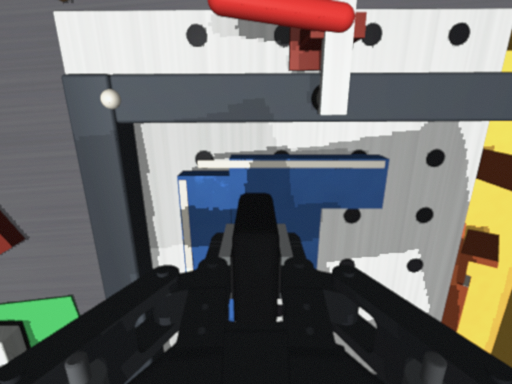

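Emit:
jog_arm([
  [[0, 0, 0.5, 0, 0, -0.2, 1], [0, 0, 0.9, 0, 0, -0.2, 1], [0.5, -0.8, 0.95, 0, 0, -0.2, 1], [1, -1.6, 0.95, 0, 0, -0.2, 1], [1.5, -2.4, 0.95, 0, 0, -0.2, 1]],
])

```text
clock: 23.58
eef_pos: [632.7, 87.4, 82.2]
tcp_rot: [-3.141, -0.001, -0.064]
contact_force: [-0.5, -0.3, -4.6]
opening: 0.223
```

Run:
```python
from h import *
s=r.sense();print(s['clock'],s['eef_pos'],s['tcp_rot'],s['contact_force'],s['opening'],wb(s['eef_pos']))
im=save('wrist','w22');
p=bw(62,47); print(goto([p[0],p[1],79.8],YAW))
```

```text
23.575 [632.65664924  87.43027863  82.23004313] [-3.14144432e+00 -5.05440934e-04 -6.40416093e-02] [-0.52682984 -0.30430748 -4.56909257] 0.22337088896337604 [57.75246748 41.97017698]
[array([ 0.35, -0.41,  0.26]), array([-0.04, -0.08,  0.06])]
```

View pics/w22.png

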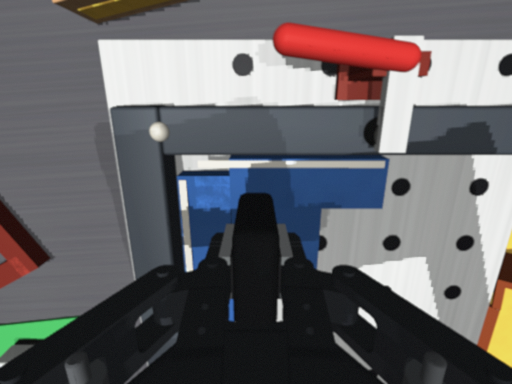

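Emit:
jog_arm([
  [[0, 0, 0.22, 0, 0, 0, 1], [0.2, -0.2, 0.22, 0, 0, 0, 1], [0.3, -0.3, 0.22, 0, 0, 0, 1], [0.35, -0.4, 0.22, 0, 0, 0, 1], [0.35, -0.4, 0.22, 0, 0, 0, 1]],
])

```text
clock: 24.25
eef_pos: [635.7, 90.3, 79.8]
tcp_rot: [-3.142, -0.0, -0.065]
contact_force: [-0.0, 0.3, -4.6]
opening: 0.225
```

```bash
cat >> h.py <<'E'
def rep():
    s=r.sense(); c,sn=np.cos(YAW),np.sin(YAW); f=s['contact_force']
    print(round(s['clock'],2),'bay',wb(s['eef_pos']).round(2),'z',s['eef_pos'][2].round(2),'rot',s['tcp_rot'].round(4),'Fbay',np.round([c*f[0]+sn*f[1],-sn*f[0]+c*f[1],f[2]],2),'M',s['wrist_torque'].round(2),'op',round(s['opening'],3)); return s
E
python3 - <<'E'
from h import *
rep()
E
```

```text
24.25 bay [60.63 45.07] z 79.79 rot [-3.1415 -0.     -0.0645] Fbay [-0.03  0.27 -4.57] M [-0.02 -0.05 -0.  ] op 0.225
```

Emit:
jog_arm([
  [[0.1, -0.1, 0.05, 0, 0, 0, 1], [0.2, -0.2, 0.1, 0, 0, 0, 1], [0.2, -0.2, 0.1, 0, 0, 0, 1]],
])

```text
clock: 24.62
eef_pos: [636.2, 90.8, 79.9]
tcp_rot: [3.139, 0.003, -0.064]
contact_force: [-12.1, -7.7, 13.7]
opening: 0.224
```

Run:
```python
from h import *
rep()
```

```text
24.62 bay [61.07 45.53] z 79.86 rot [ 3.1394  0.0032 -0.0644] Fbay [-11.6   -8.46  13.75] M [-1.17  1.51 -0.11] op 0.224
```

Emit:
jog_arm([
  [[0, 0, -0.08, 0, 0, 0, 1], [0.05, -0.05, -0.08, 0, 0, 0, 1], [0.05, -0.05, -0.08, 0, 0, 0, 1]],
])

```text
clock: 25.0
eef_pos: [636.2, 91.0, 80.0]
tcp_rot: [3.139, 0.004, -0.065]
contact_force: [-10.3, -8.7, 9.2]
opening: 0.227
```

Run:
```python
from h import *
rep();save('wrist','w23')
```

```text
25.0 bay [61.06 45.78] z 79.96 rot [ 3.139   0.0043 -0.0646] Fbay [-9.68 -9.31  9.23] M [-1.35  1.48 -0.18] op 0.227
```

View pics/w23.png

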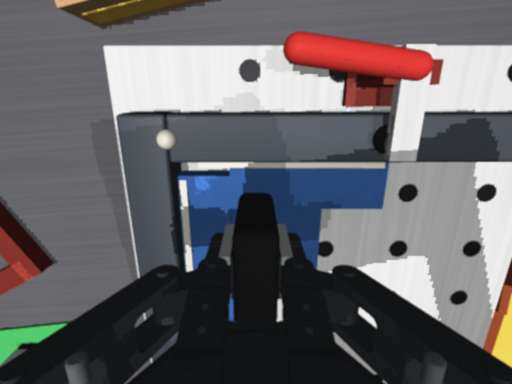

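Emit:
jog_arm([
  [[0, 0, -0.06, 0, 0, 0, 1], [0.05, -0.1, -0.06, 0, 0, 0, 1], [0.05, -0.1, -0.06, 0, 0, 0, 1], [0.05, -0.1, -0.06, 0, 0, 0, 1]],
])

```text
clock: 25.55
eef_pos: [636.3, 91.2, 80.1]
tcp_rot: [3.138, 0.005, -0.064]
contact_force: [-10.2, -11.6, 5.9]
opening: 0.219
```

Run:
```python
from h import *
rep()
```

```text
25.55 bay [61.13 46.02] z 80.06 rot [ 3.1379  0.0053 -0.0643] Fbay [ -9.45 -12.2    5.85] M [-1.87  1.46 -0.16] op 0.219
```

Emit:
jog_arm([
  [[0.05, -0.05, 0, 0, 0, 0, 1], [0.1, -0.1, 0, 0, 0, 0, 1], [0.15, -0.1, 0, 0, 0, 0, 1], [0.15, -0.1, 0, 0, 0, 0, 1], [0.15, -0.1, 0, 0, 0, 0, 1]],
])

```text
clock: 26.18
eef_pos: [636.3, 91.3, 80.1]
tcp_rot: [3.136, 0.008, -0.064]
contact_force: [-16.7, -16.4, 12.3]
opening: 0.225
```

Run:
```python
from h import *
rep();im=save('wrist','w24');crop(im,150,90,420,300,2.8,'w24c')
```

```text
26.18 bay [61.15 46.07] z 80.14 rot [ 3.1364  0.0083 -0.0642] Fbay [-15.62 -17.44  12.34] M [-2.46  2.27 -0.14] op 0.225
```

View pics/w24c.png

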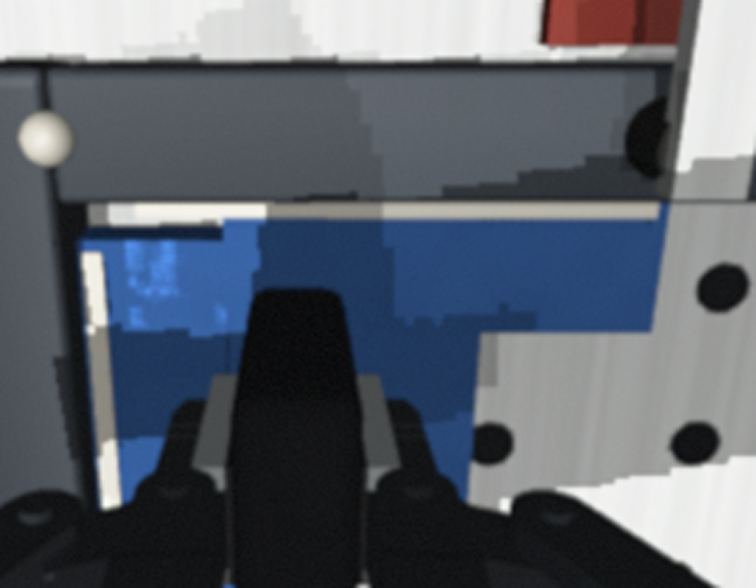

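Emit:
jog_arm([
  [[-0.05, 0.05, 0, 0, 0, 0, 1], [-0.05, 0.05, 0, 0, 0, 0, 1], [-0.05, 0.05, 0, 0, 0, 0, 1], [-0.05, 0.05, 0, 0, 0, 0, 1], [-0.05, 0.05, 0, 0, 0, 0, 1]],
])

```text
clock: 26.85
eef_pos: [636.3, 91.3, 80.1]
tcp_rot: [3.137, 0.007, -0.064]
contact_force: [-13.9, -13.7, 10.3]
opening: 0.224
```

Emit:
jog_arm([
  [[0, 0, 0, 0, 0, 0, 1], [0, 0, 0, 0, 0, 0, 1], [0, 0, 0, 0, 0, 0, 1], [0, 0, 0, 0, 0, 0, 1], [0, 0, 0, 0, 0, 0, 1]],
])

```text
clock: 27.48
eef_pos: [636.3, 91.3, 80.1]
tcp_rot: [3.137, 0.007, -0.064]
contact_force: [-13.5, -13.7, 11.0]
opening: 0.222
```

Run:
```python
from h import *
rep()
```

```text
27.48 bay [61.13 46.04] z 80.08 rot [ 3.1371  0.0073 -0.0643] Fbay [-12.56 -14.54  11.03] M [-2.11  2.07 -0.06] op 0.222
```

Run:
```python
from h import *
s=rep();print(s['qpos'])
p=bw(-35,10);print(goto([p[0],p[1],150],YAW+np.pi/2))
```

```text
27.48 bay [61.13 46.04] z 80.08 rot [ 3.1371  0.0073 -0.0643] Fbay [-12.56 -14.54  11.03] M [-2.11  2.07 -0.06] op 0.222
[ 0.1416701   0.55038479  1.69792656 -0.00366129  0.90138665  1.77907076]
[array([-9.67,  3.63, -6.9 ]), array([ -0.13,   0.53, -89.96])]
```

Emit:
jog_arm([
  [[-0.8, 0.8, 0, 0, 0, 0, 1], [-2, 2, 0, 0, 0, 0, 1], [-3, 3.5, -4, 0, 0, 0, 1], [-6, 3.5, -7, 0, 0, -9, 1], [-9.6, 3.6, -7, 0, 0, -18, 1]],
])

```text
clock: 28.1
eef_pos: [542.7, 64.1, 152.6]
tcp_rot: [3.141, -0.005, 0.254]
contact_force: [-0.6, 0.4, -4.8]
opening: 0.222
```

Run:
```python
from h import *
s=rep();print(s['qpos'])
p=bw(-35,10);print(goto([p[0],p[1],150],YAW+np.pi/2))
```

```text
28.1 bay [-30.54  12.82] z 152.61 rot [ 3.141  -0.0052  0.2542] Fbay [-0.65  0.36 -4.78] M [0.03 0.08 0.07] op 0.222
[1.14681568e-01 3.20698432e-01 1.87831151e+00 2.21956541e-04
 9.37355627e-01 1.43113688e+00]
[array([-0.51,  0.13,  0.26]), array([  0.21,  -0.24, -71.71])]
```

Emit:
jog_arm([
  [[-0.3, 0.1, 0, 0, 0, -10, 1], [-0.4, 0.1, 0, 0, 0, -20, 1], [-0.4, 0.1, 0, 0, 0, -30, 1], [-0.4, 0.1, 0, 0, 0, -40, 1], [-0.4, 0.1, 0, 0, 0, -50, 1]],
])

```text
clock: 28.72
eef_pos: [537.6, 62.1, 150.1]
tcp_rot: [-3.142, -0.0, 1.128]
contact_force: [0.4, 0.0, -4.0]
opening: 0.224
```

Emit:
jog_arm([
  [[0, 0, 0, 0, 0, -10, 1], [0, 0, 0, 0, 0, -20, 1], [0, 0, 0, 0, 0, -22, 1], [0, 0, 0, 0, 0, -22, 1]],
])

```text
clock: 29.22
eef_pos: [537.9, 62.2, 150.2]
tcp_rot: [-3.142, -0.0, 1.503]
contact_force: [-0.2, 0.3, -4.6]
opening: 0.22
```

Run:
```python
from h import *
s=rep();print(s['qpos'])
p=bw(-35,10);print(goto([p[0],p[1],85],YAW+np.pi/2))
save('wrist','w25')
```

```text
29.23 bay [-35.13  10.67] z 150.22 rot [-3.1416e+00 -1.0000e-04  1.5035e+00] Fbay [-0.23  0.33 -4.57] M [-0.04 -0.04 -0.  ] op 0.22
[1.12361142e-01 3.19445809e-01 1.88673313e+00 7.49120562e-05
 9.35416575e-01 1.79633521e-01]
[array([-0.07,  0.01,  6.52]), array([-0.  , -0.  , -0.13])]
```

View pics/w25.png

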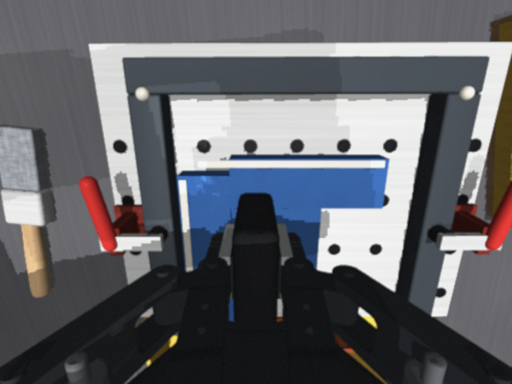

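Emit:
jog_arm([
  [[0, 0, 3, 0, 0, -0.15, 1], [0, 0, 5.5, 0, 0, -0.15, 1], [0, 0, 6.6, 0, 0, -0.15, 1], [0, 0, 6.8, 0, 0, -0.15, 1], [0, 0, 6.8, 0, 0, -0.15, 1]],
])

```text
clock: 29.9
eef_pos: [538.8, 62.4, 82.9]
tcp_rot: [3.141, -0.0, 1.508]
contact_force: [-0.0, 0.2, -4.5]
opening: 0.227
```

Run:
```python
from h import *
s=rep()
p=bw(-60.9,48);print(goto([p[0],p[1],79.8],1.5065))
```

```text
29.9 bay [-34.32  10.92] z 82.89 rot [ 3.1406e+00 -2.0000e-04  1.5085e+00] Fbay [-0.04  0.15 -4.52] M [-0.01 -0.05 -0.  ] op 0.227
[array([ 3.72, -2.65,  0.31]), array([ 0.05, -0.01,  0.11])]
```

Emit:
jog_arm([
  [[0.8, -0.6, 0.1, 0, 0, 0.1, 1], [1.6, -1.2, 0.2, 0, 0, 0.1, 1], [2.4, -1.8, 0.25, 0, 0, 0.1, 1], [3.2, -2.2, 0.25, 0, 0, 0.1, 1], [3.3, -2.3, 0.25, 0, 0, 0.1, 1]],
])

```text
clock: 30.52
eef_pos: [517.1, 97.5, 79.8]
tcp_rot: [3.141, -0.0, 1.508]
contact_force: [0.2, 0.1, -3.8]
opening: 0.223
```

Run:
```python
from h import *
s=rep()
p=bw(-60.9,48);print(goto([p[0],p[1],79.8],1.5065));im=save('wrist','w26');crop(im,50,0,450,300,1.8,'w26c')
```

```text
30.52 bay [-58.26  44.47] z 79.85 rot [ 3.1415e+00 -1.0000e-04  1.5082e+00] Fbay [ 0.17  0.13 -3.76] M [ 0.   -0.    0.02] op 0.223
[array([ 0.35, -0.26,  0.  ]), array([ 0.01, -0.  ,  0.1 ])]
```

View pics/w26c.png

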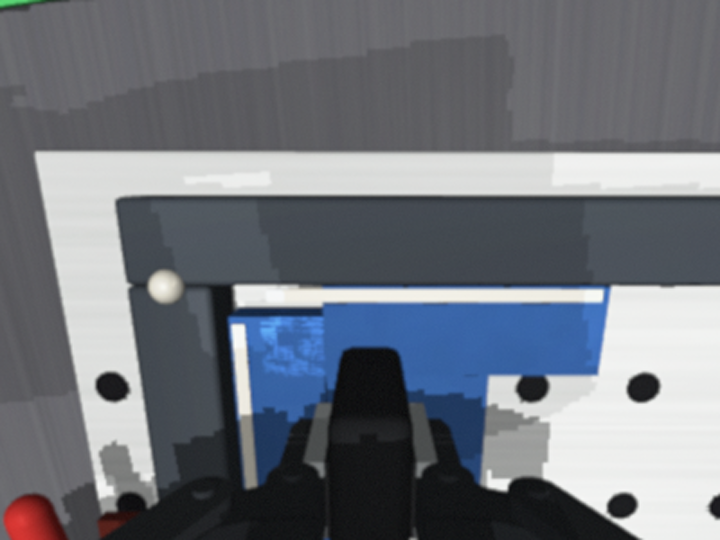

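Emit:
jog_arm([
  [[0.15, -0.15, 0, 0, 0, 0.1, 1], [0.3, -0.3, 0, 0, 0, 0.1, 1], [0.35, -0.35, 0, 0, 0, 0.1, 1], [0.35, -0.35, 0, 0, 0, 0.1, 1]],
])

```text
clock: 31.08
eef_pos: [515.8, 99.6, 80.1]
tcp_rot: [3.138, 0.001, 1.506]
contact_force: [6.0, -5.5, -6.3]
opening: 0.225
```

Run:
```python
from h import *
s=rep()
```

```text
31.07 bay [-59.69  46.57] z 80.13 rot [3.1381e+00 7.0000e-04 1.5060e+00] Fbay [ 6.36 -5.06 -6.26] M [-1.12 -1.06  0.08] op 0.225
```

Emit:
jog_arm([
  [[0.05, -0.05, 0.05, 0, 0, 0, 1], [0.15, -0.1, 0.08, 0, 0, 0, 1], [0.15, -0.1, 0.08, 0, 0, 0, 1], [0.15, -0.1, 0.08, 0, 0, 0, 1], [0.15, -0.1, 0.08, 0, 0, 0, 1]],
])

```text
clock: 31.7
eef_pos: [515.7, 99.7, 80.1]
tcp_rot: [3.137, 0.003, 1.507]
contact_force: [7.0, -17.8, 2.0]
opening: 0.225
```

Run:
```python
from h import *
s=rep();im=save('wrist','w27');crop(im,50,0,450,300,1.8,'w27c')
```

```text
31.7 bay [-59.73  46.66] z 80.09 rot [3.1366e+00 2.5000e-03 1.5066e+00] Fbay [  8.12 -17.27   2.01] M [-2.79 -1.09  0.08] op 0.225
```

View pics/w27c.png

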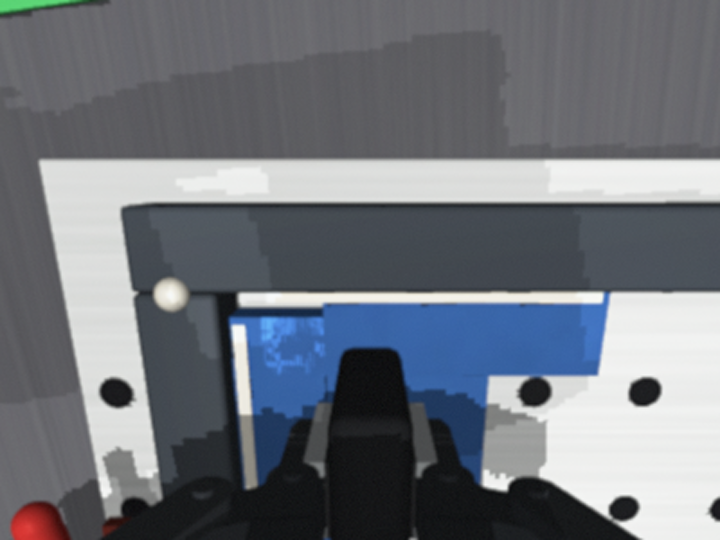

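Emit:
jog_arm([
  [[-0.08, -0.1, 0, 0, 0, 0, 1], [-0.08, -0.2, 0, 0, 0, 0, 1], [-0.08, -0.2, 0, 0, 0, 0, 1], [-0.08, -0.2, 0, 0, 0, 0, 1], [-0.08, -0.2, 0, 0, 0, 0, 1]],
])

```text
clock: 32.38
eef_pos: [515.7, 99.8, 80.3]
tcp_rot: [3.133, 0.001, 1.506]
contact_force: [14.0, -13.9, -5.5]
opening: 0.224
```

Run:
```python
from h import *
s=rep()
```

```text
32.38 bay [-59.78  46.69] z 80.25 rot [3.1328e+00 1.1000e-03 1.5064e+00] Fbay [ 14.91 -12.94  -5.49] M [-2.36 -2.1   0.02] op 0.224
```

Emit:
jog_arm([
  [[0, 0.05, 0.05, 0, 0, 0, 1], [0, 0.05, 0.08, 0, 0, 0, 1], [0, 0.05, 0.08, 0, 0, 0, 1], [0, 0.05, 0.08, 0, 0, 0, 1], [0, 0.05, 0.08, 0, 0, 0, 1]],
])

```text
clock: 33.0
eef_pos: [515.7, 99.8, 80.2]
tcp_rot: [3.134, 0.001, 1.506]
contact_force: [8.4, -13.5, 7.9]
opening: 0.229
```

Emit:
jog_arm([
  [[0, 0, 0, 0, 0, 0, 1], [0, 0, 0, 0, 0, 0, 1], [0, 0, 0, 0, 0, 0, 1], [0, 0, 0, 0, 0, 0, 1], [0, 0, 0, 0, 0, 0, 1]],
])

```text
clock: 33.62
eef_pos: [515.7, 99.8, 80.2]
tcp_rot: [3.134, 0.001, 1.506]
contact_force: [8.4, -13.5, 7.1]
opening: 0.222
```

Run:
```python
from h import *
s=rep();p=[485,-366,180]
im=save('scene','s28');crop(im,150,130,350,330,3,'s28c')
```

```text
33.62 bay [-59.72  46.68] z 80.23 rot [3.1335e+00 1.2000e-03 1.5064e+00] Fbay [  9.28 -12.92   7.14] M [-2.41 -1.33  0.04] op 0.222
```

View pics/s28c.png

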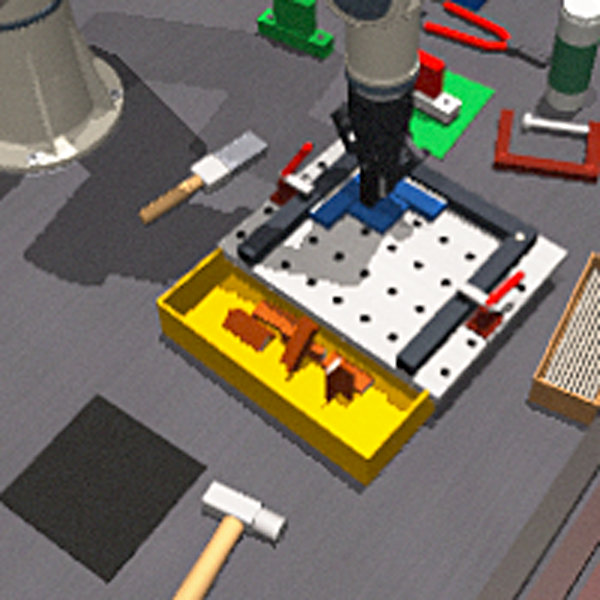

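Emit:
jog_arm([
  [[0, -0.1, -0.05, 0, 0, 0, 1], [0, -0.15, -0.05, 0, 0, 0, 1], [0, -0.15, -0.05, 0, 0, 0, 1], [0, -0.15, -0.05, 0, 0, 0, 1], [0, -0.15, -0.05, 0, 0, 0, 1]],
])

```text
clock: 34.3
eef_pos: [515.7, 99.8, 80.3]
tcp_rot: [3.131, 0.001, 1.507]
contact_force: [15.4, -15.5, -5.0]
opening: 0.223
```

Emit:
jog_arm([
  [[0, 0, 0, 0, 0, 0, 1], [0, 0, 0, 0, 0, 0, 1], [0, 0, 0, 0, 0, 0, 1]],
])

```text
clock: 34.67
eef_pos: [515.7, 99.8, 80.3]
tcp_rot: [3.131, 0.001, 1.507]
contact_force: [15.4, -15.4, -3.9]
opening: 0.224
```

Run:
```python
from h import *
s=rep()
```

```text
34.67 bay [-59.81  46.72] z 80.34 rot [3.1309e+00 1.0000e-03 1.5065e+00] Fbay [ 16.39 -14.38  -3.91] M [-2.62 -2.42 -0.01] op 0.224
```

Emit:
jog_arm([
  [[-0.8, 0.8, 0, 0, 0, 0, 1], [-2, 2, -1, 0, 0, 0, 1], [-4, 2, -5, 0, 0, 0, 1], [-8, 1, -9, 0, 0, 0, 1], [-14, 0, -9, 0, 0, 0, 1]],
])

```text
clock: 35.3
eef_pos: [503.1, -39.4, 172.0]
tcp_rot: [3.135, -0.0, 1.507]
contact_force: [1.1, -1.1, -4.3]
opening: 0.219
```

Emit:
jog_arm([
  [[-6, 0, 0, 0, 0, 0, 1], [-12, 0, 0, 0, 0, 0, 1], [-18, 0, 0, 0, 0, 0, 1], [-24, 0, 0, 0, 0, 0, 1], [-30, 0, 0, 0, 0, 0, 1]],
])

```text
clock: 35.92
eef_pos: [480.5, -340.1, 168.9]
tcp_rot: [-3.141, -0.0, 1.505]
contact_force: [1.7, -0.8, -3.5]
opening: 0.222
```

Run:
```python
from h import *
s=rep();print(s['eef_pos'])
print(goto([477,-360,60],1.5065))
```

```text
35.92 bay [ -66.28 -394.52] z 168.86 rot [-3.1414e+00 -2.0000e-04  1.5050e+00] Fbay [ 1.77 -0.65 -3.49] M [ 0.03 -0.12 -0.02] op 0.222
[ 480.53604459 -340.0822488   168.855952  ]
[array([-2.01, -0.22, 10.89]), array([-0.01, -0.01, -0.09])]
```

Emit:
jog_arm([
  [[-2, -0.2, 1, 0, 0, 0, 1], [-2, -0.2, 5, 0, 0, 0, 1], [-2, -0.2, 9, 0, 0, 0, 1], [-2, -0.2, 10.8, 0, 0, 0, 1], [-2, -0.2, 10.8, 0, 0, 0, 1]],
])

```text
clock: 36.55
eef_pos: [477.3, -356.7, 59.7]
tcp_rot: [-3.139, -0.002, 1.506]
contact_force: [-0.4, 0.5, -3.9]
opening: 0.22
```

Run:
```python
from h import *
s=rep();print(s['eef_pos'])
save('wrist','w29')
```

```text
36.55 bay [ -68.38 -411.31] z 59.66 rot [-3.1392e+00 -1.6000e-03  1.5058e+00] Fbay [-0.44  0.45 -3.89] M [-0.  0. -0.] op 0.22
[ 477.34430577 -356.70303224   59.66171276]
```

View pics/w29.png

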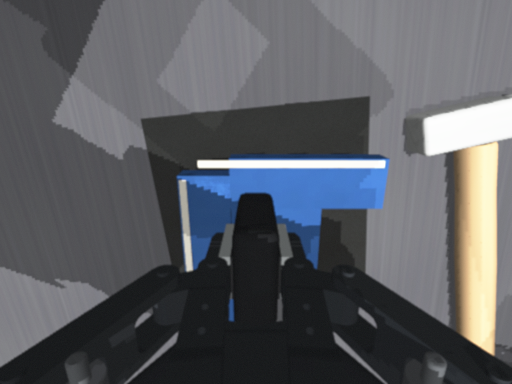

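Emit:
jog_arm([
  [[0, 0, 1.5, 0, 0, 0, 1], [0, 0, 2.5, 0, 0, 0, 1], [0, 0, 2.9, 0, 0, 0, 1], [0, 0, 3, 0, 0, 0, 1], [0, 0, 3, 0, 0, 0, 1]],
])

```text
clock: 37.22
eef_pos: [478.2, -357.6, 30.8]
tcp_rot: [3.141, 0.0, 1.505]
contact_force: [0.1, -0.7, -4.6]
opening: 0.218
```

Run:
```python
from h import *
s=rep();print(s['eef_pos'])
```

```text
37.23 bay [ -67.46 -412.16] z 30.82 rot [3.1413e+00 2.0000e-04 1.5055e+00] Fbay [ 0.19 -0.67 -4.6 ] M [ 0.04 -0.03  0.  ] op 0.218
[ 478.2111887  -357.60837122   30.82303994]
```

Emit:
jog_arm([
  [[0, 0, 0.2, 0, 0, 0, 1], [0, 0, 0.38, 0, 0, 0, 1], [0, 0, 0.42, 0, 0, 0, 1], [0, 0, 0.42, 0, 0, 0, 1]],
])

```text
clock: 37.72
eef_pos: [478.2, -357.6, 26.8]
tcp_rot: [3.141, 0.0, 1.506]
contact_force: [-0.8, 0.6, 1.8]
opening: 0.223
```

Resting on the mat (z = 26.8 mm, weight taken off). Release and rise.

Emit:
jog_arm([
  [[0, 0, 0, 0, 0, 0, 3], [0, 0, 0, 0, 0, 0, 6], [0, 0, 0, 0, 0, 0, 8.5], [0, 0, 0, 0, 0, 0, 8.5], [0, 0, 0, 0, 0, 0, 8.5]],
])

```text
clock: 38.35
eef_pos: [478.1, -357.5, 26.5]
tcp_rot: [3.142, 0.0, 1.506]
contact_force: [-1.1, 0.5, 0.4]
opening: 0.996
```

Emit:
jog_arm([
  [[0, 0, -3, 0, 0, 0, 8.5], [0, 0, -8, 0, 0, 0, 8.5], [0, 0, -14, 0, 0, 0, 8.5], [0, 0, -20, 0, 0, 0, 8.5], [-3, 0, -24, 0, 0, 0, 8.5]],
])

```text
clock: 38.98
eef_pos: [476.8, -386.8, 269.9]
tcp_rot: [3.139, 0.001, 1.507]
contact_force: [0.8, -0.4, -0.0]
opening: 0.999
```

Run:
```python
from h import *
s=rep();print(s['eef_pos'])
im=save('wrist','w30');im=save('scene','s30');crop(im,130,110,370,340,3.2,'s30c');im=save('top','t30');crop(im,120,90,440,250,2.4,'t30c')
```

```text
38.98 bay [ -66.98 -441.38] z 269.9 rot [3.1391e+00 1.2000e-03 1.5073e+00] Fbay [ 0.82 -0.35 -0.02] M [-0.04  0.01  0.02] op 0.999
[ 476.78959512 -386.80175598  269.90151329]
```

View pics/w30.png

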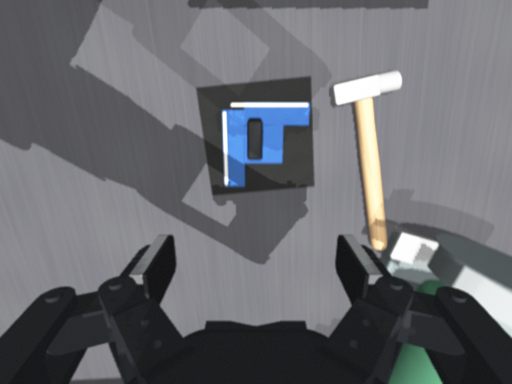

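View pics/s30c.png

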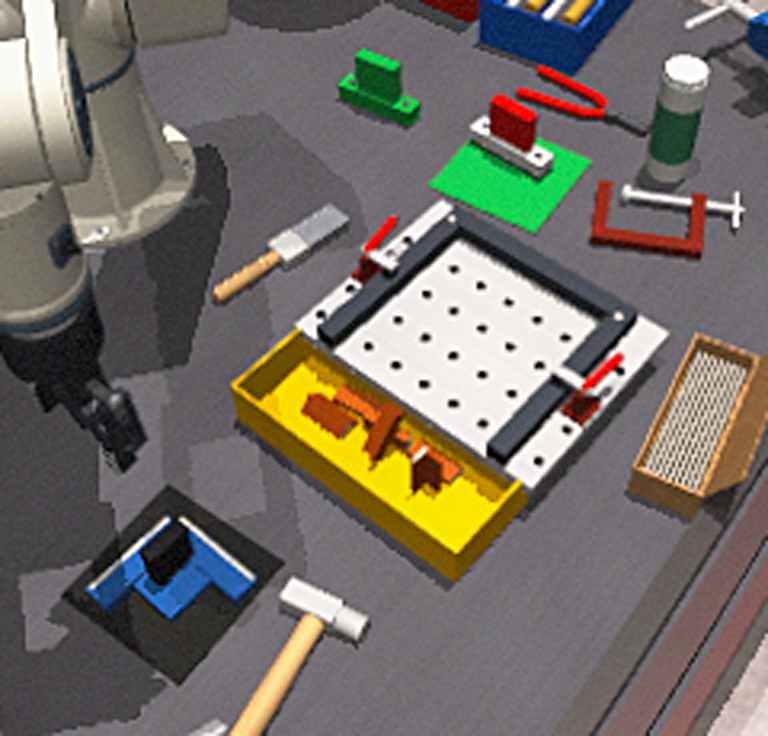

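View pics/t30c.png

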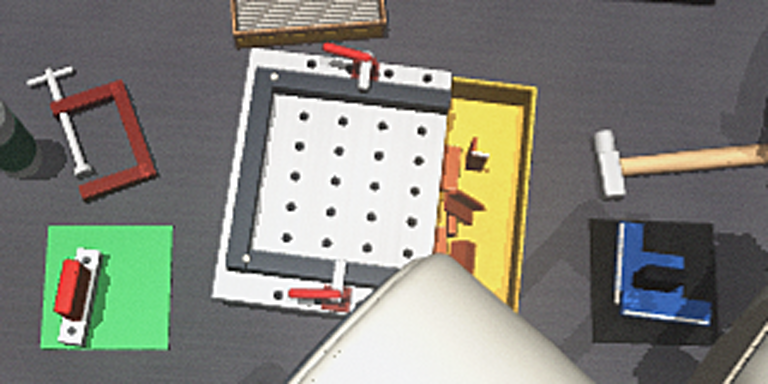

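Run:
```python
from h import *
for n in ('top','scene'):
    im=load('t30' if n=='top' else 's30')
    m=mask(im,(50,100,100),(80,255,255))
    for b in blobs(m,300)[:4]:
        h=cv2.convexHull(b);(u,v),wh,a=cv2.minAreaRect(h); ap=cv2.approxPolyDP(h,5,True).reshape(-1,2); print(n,'mat',u,v,len(ap),ray(n,[(u,v)],3).round(1), ray(n,ap,3)[:,:2].round(0).tolist())
    m=mask(im,(0,180,100),(6,255,255))|mask(im,(172,180,100),(180,255,255))
    for b in blobs(m,40)[:7]:
        (u,v),wh,a=cv2.minAreaRect(b); print(n,'red',u,v,wh,a,ray(n,[(u,v)],91).round(1),ray(n,[(u,v)],70).round(1))
im=load('t30');crop(im,130,175,200,245,9,'t30m');im=load('s30');crop(im,255,130,325,195,9,'s30m')
```

```text
top mat 164.0 209.5 4 [[428.7 327.7   3. ]] [[514.0, 254.0], [356.0, 244.0], [346.0, 400.0], [504.0, 411.0]]
top mat 150.0 284.0 4 [[204.9 343.3   3. ]] [[267.0, 330.0], [150.0, 319.0], [145.0, 348.0], [265.0, 357.0]]
top red 23.5 315.0 (76.0, 47.0) 90.0 [[101.2 650.3  91. ]] [[ 99.1 661.8  70. ]]
top red 97.67925262451172 211.62261962890625 (6.318585395812988, 41.75761032104492) 15.945394515991211 [[394.1 493.2  91. ]] [[397.6 501.7  70. ]]
top red 113.08360290527344 211.44015502929688 (41.29618835449219, 6.351297378540039) 84.14398956298828 [[397.5 449.7  91. ]] [[401.1 457.4  70. ]]
top red 147.49996948242188 209.0 (6.864063739776611, 22.16111946105957) 11.309932708740234 [[410.9 353.4  91. ]] [[414.7 359.3  70. ]]
scene mat 288.8393859863281 163.86721801757812 4 [[431.5 325.    3. ]] [[505.0, 410.0], [517.0, 255.0], [361.0, 242.0], [352.0, 344.0]]
scene red 256.3746643066406 68.82695007324219 (82.58985137939453, 24.339651107788086) 20.973491668701172 [[-64.5 759.4  91. ]] [[-87.4 789.7  70. ]]
scene red 27.54141616821289 22.10059356689453 (13.108672142028809, 37.585445404052734) 67.61986541748047 [[-1915.    407.1    91. ]] [[-1977.5   429.9    70. ]]
scene red 332.6725158691406 177.4563446044922 (34.626888275146484, 17.379526138305664) 7.594643592834473 [[653.1 280.4  91. ]] [[645.5 300.5  70. ]]
scene red 289.191162109375 147.01467895507812 (16.120866775512695, 11.147406578063965) 30.963754653930664 [[424.9 328.9  91. ]] [[412.4 350.   70. ]]
scene red 306.20001220703125 138.39999389648438 (27.195587158203125, 10.751745223999023) 18.434947967529297 [[452.1 417.7  91. ]] [[440.3 440.7  70. ]]
```

View pics/t30m.png

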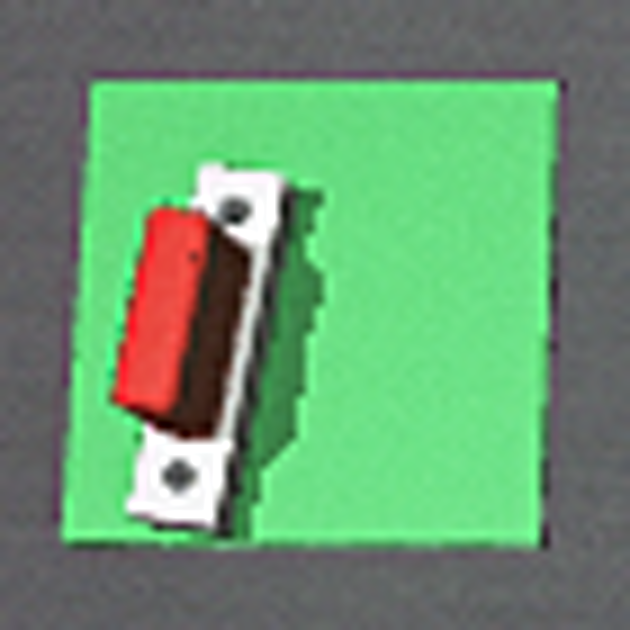

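View pics/s30m.png

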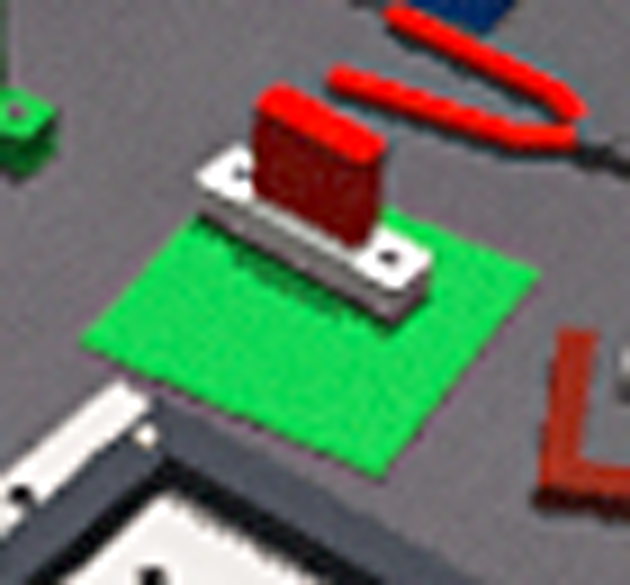

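Run:
```python
from h import *
b=np.array([(235,210),(179,475)])/9+[130,175]-0.5+0.05
w=ray('top',b,31);print(w,w.mean(0),np.arctan2(*(w[0]-w[1])[:2][::-1]))
b=np.array([(240,174),(389,257)])/9+[255,130]-0.45
w=ray('scene',b,31);print(w,w.mean(0))
s=r.sense();print(goto([425,330,250],0.2,s))
```

```text
[[457.18615451 350.06252095  31.        ]
 [367.44995623 357.77909325  31.        ]] [412.31805537 353.9208071   31.        ] -0.08578072309316748
[[368.38482613 358.47884004  31.        ]
 [457.46105425 351.11853339  31.        ]] [412.92294019 354.79868671  31.        ]
[array([71.42, -9.97,  1.65]), array([ 0.31, -0.  , 74.74])]
```

Run:
```python
from h import *
print(goto([412.6,354.2,200],3.056))
```

```text
[array([ 73.76, -11.38,   6.63]), array([ 5.00e-02,  3.20e-01, -8.89e+01])]
```

Emit:
jog_arm([
  [[6, 0, 0, 0, 0, -7, 8.5], [12, 0, 0, 0, 0, -14, 8.5], [18, 0, 0, 0, 0, -21, 8.5], [24, 0, 0, 0, 0, -28, 8.5], [30, 0, 0, 0, 0, -36, 8.5]],
])

```text
clock: 39.75
eef_pos: [494.5, -85.7, 265.0]
tcp_rot: [-3.14, -0.002, 2.138]
contact_force: [0.7, 0.2, 0.6]
opening: 0.995
```

Run:
```python
from h import *
s=rep();print(s['eef_pos'],s['qpos'])
print(goto([412.6,354.2,200],3.056))
```

```text
39.75 bay [ -68.91 -139.78] z 264.98 rot [-3.1401e+00 -1.7000e-03  2.1380e+00] Fbay [0.64 0.28 0.57] M [-0.03 -0.06  0.  ] op 0.995
[494.45753367 -85.70697119 264.98234717] [-1.74789887e-01  1.27231378e-01  1.85157180e+00  2.72206498e-04
  1.16503691e+00 -7.42078944e-01]
[array([41.49, 16.74,  6.54]), array([-3.00e-02, -1.30e-01, -5.26e+01])]
```

Emit:
jog_arm([
  [[5.5, 2.2, 0, 0, 0, -7, 8.5], [11, 4.4, 0, 0, 0, -14, 8.5], [16.5, 6.6, 0, 0, 0, -21, 8.5], [22, 8.8, 0, 0, 0, -28, 8.5], [27.5, 11, 0, 0, 0, -36, 8.5]],
])

```text
clock: 40.38
eef_pos: [440.1, 204.9, 265.1]
tcp_rot: [-3.14, -0.001, 2.767]
contact_force: [-0.2, 0.8, -0.2]
opening: 0.995
```

Run:
```python
from h import *
s=rep();print(s['eef_pos'],s['qpos'])
print(goto([412.6,354.2,200],3.056))
```

```text
40.38 bay [-142.    146.67] z 265.11 rot [-3.1402e+00 -1.5000e-03  2.7667e+00] Fbay [-0.25  0.77 -0.15] M [ 0.04 -0.01  0.01] op 0.995
[440.13151572 204.88441662 265.11386791] [ 4.32519899e-01  9.98362908e-02  1.88276056e+00  1.00481164e-04
  1.16105224e+00 -7.63381592e-01]
[array([ 8.02, 12.9 ,  6.5 ]), array([ -0.07,  -0.1 , -16.58])]
```

Emit:
jog_arm([
  [[3, 5, 0, 0, 0, -7, 8.5], [6, 10, 2, 0, 0, -14, 8.5], [8, 12.9, 5, 0, 0, -16.6, 8.5], [8, 12.9, 6.5, 0, 0, -16.6, 8.5], [8, 12.9, 6.5, 0, 0, -16.6, 8.5]],
])

```text
clock: 41.0
eef_pos: [414.0, 351.3, 199.4]
tcp_rot: [-3.138, -0.003, 3.052]
contact_force: [-0.4, -0.4, 0.4]
opening: 0.991
```

Run:
```python
from h import *
s=rep();print(s['eef_pos'],s['qpos'])
save('wrist','w31');np.save('w31.npy',np.r_[s['eef_pos'],s['tcp_rot']])
```

```text
41.0 bay [-177.61  291.07] z 199.4 rot [-3.1382e+00 -3.1000e-03  3.0519e+00] Fbay [-0.35 -0.38  0.36] M [-0.02  0.03 -0.04] op 0.991
[413.97069163 351.29487042 199.39520991] [ 7.01064507e-01  2.62976793e-01  1.83811689e+00 -2.70090887e-04
  1.04507781e+00 -7.79866450e-01]
```

View pics/w31.png

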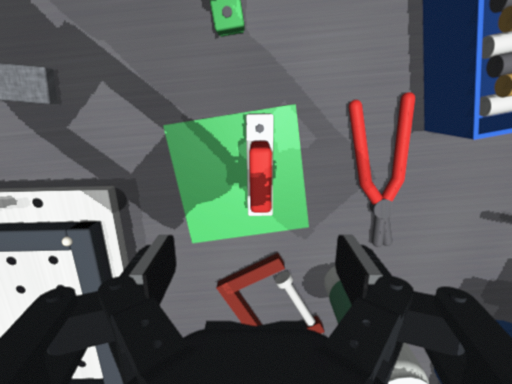

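Emit:
jog_arm([
  [[0, 0, 5, 0, 0, 0, 8.5], [0, 0, 9, 0, 0, 0, 8.5], [0, 0, 9, 0, 0, 0, 8.5]],
])

```text
clock: 41.42
eef_pos: [414.5, 350.5, 110.1]
tcp_rot: [-3.138, -0.003, 3.05]
contact_force: [-0.2, -0.9, 0.5]
opening: 0.998
```

Run:
```python
from h import *
s=rep();print(s['eef_pos'])
print(ray('top',[(112,140)],170),ray('top',[(132,158)],0))
save('wrist','w32')
```

```text
41.42 bay [-177.01  290.37] z 110.11 rot [-3.1384e+00 -3.0000e-03  3.0500e+00] Fbay [-0.1  -0.89  0.48] M [ 0.04 -0.03  0.  ] op 0.998
[414.52558054 350.54947707 110.10716207]
[[581.27326214 452.11042829 170.        ]] [[586.92539341 448.12747595   0.        ]]
```

View pics/w32.png

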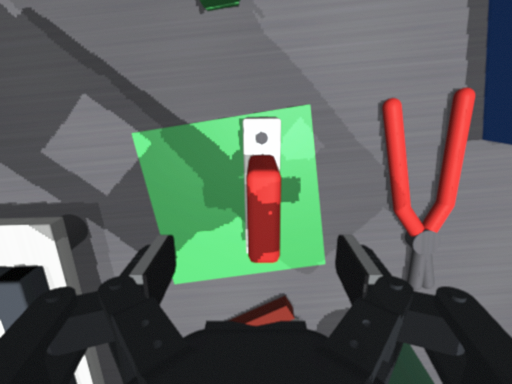

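Run:
```python
from h import *
print(goto([412.6,354.4,50],3.054))
```

```text
[array([0.32, 0.25, 6.19]), array([-0.05, -0.05, -0.21])]
```

Emit:
jog_arm([
  [[0.3, 0.35, 1.5, 0, 0, -0.2, 8.5], [0.3, 0.35, 4, 0, 0, -0.2, 8.5], [0.3, 0.35, 5.6, 0, 0, -0.2, 8.5], [0.3, 0.35, 5.8, 0, 0, -0.2, 8.5], [0.3, 0.35, 5.8, 0, 0, -0.2, 8.5]],
])

```text
clock: 42.1
eef_pos: [413.0, 356.7, 53.9]
tcp_rot: [3.141, 0.0, 3.055]
contact_force: [0.5, -0.2, 0.3]
opening: 0.994
```

Run:
```python
from h import *
s=rep();print(s['eef_pos'])
save('wrist','w33')
```

```text
42.1 bay [-178.9  296.4] z 53.92 rot [3.1412e+00 4.0000e-04 3.0554e+00] Fbay [ 0.52 -0.19  0.29] M [ 0.04 -0.01 -0.04] op 0.994
[413.029273   356.69404138  53.9206754 ]
```

View pics/w33.png

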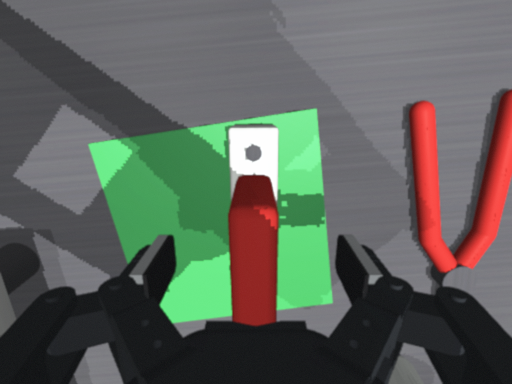

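Emit:
jog_arm([
  [[0, 0, 0.3, 0, 0, 0, 8.5], [0, 0, 0.3, 0, 0, 0, 4], [0, 0, 0.3, 0, 0, 0, 1], [0, 0, 0.3, 0, 0, 0, 1], [0, 0, 0.3, 0, 0, 0, 1]],
], newtons=60)

```text
clock: 42.78
eef_pos: [412.8, 356.4, 50.6]
tcp_rot: [3.142, 0.0, 3.055]
contact_force: [-0.3, -1.3, 2.4]
opening: 0.251
```

Emit:
jog_arm([
  [[0, 0, 0, 0, 0, 0, 1], [0, 0, 0, 0, 0, 0, 1]],
])

```text
clock: 43.02
eef_pos: [412.8, 356.4, 50.6]
tcp_rot: [3.142, 0.0, 3.055]
contact_force: [-1.1, -1.9, 3.6]
opening: 0.252
```

Run:
```python
from h import *
s=rep();print(s['eef_pos'])
# scraper shift needed: from (412.6,354.4) to (430.5,327.5)
p=s['eef_pos']+[18,-27,0]; print(goto(p))
```

```text
43.02 bay [-179.14  296.11] z 50.6 rot [3.1416e+00 1.0000e-04 3.0554e+00] Fbay [-0.93 -2.01  3.56] M [-0.15  0.08  0.01] op 0.252
[412.77217959 356.42352074  50.5950182 ]
[array([-2.03, -2.53,  0.  ])]
```

Emit:
jog_arm([
  [[0, 0, -1.5, 0, 0, 0, 1], [-1, -1.3, -1.5, 0, 0, 0, 1], [-2, -2.6, -1.5, 0, 0, 0, 1], [-2, -2.7, -1.5, 0, 0, 0, 1], [-2, -2.7, -1.5, 0, 0, 0, 1]],
])

```text
clock: 43.65
eef_pos: [430.3, 327.2, 65.2]
tcp_rot: [-3.141, -0.0, 3.054]
contact_force: [0.6, 0.1, -3.2]
opening: 0.248
```

Emit:
jog_arm([
  [[0, 0, 0.8, 0, 0, 0, 1], [0, 0, 1.3, 0, 0, 0, 1], [0, 0, 1.45, 0, 0, 0, 1], [0, 0, 1.5, 0, 0, 0, 1], [0, 0, 1.5, 0, 0, 0, 1]],
])

```text
clock: 44.28
eef_pos: [429.8, 327.7, 50.6]
tcp_rot: [-3.141, -0.001, 3.056]
contact_force: [-2.9, -2.9, 5.0]
opening: 0.251
```

Run:
```python
from h import *
s=rep();print(s['eef_pos'])
```

```text
44.27 bay [-160.3   268.54] z 50.62 rot [-3.1410e+00 -9.0000e-04  3.0556e+00] Fbay [-2.7  -3.1   4.96] M [-0.24  0.51  0.04] op 0.251
[429.78020222 327.68705975  50.61624146]
```

On the mat at (430, 328). Release and rise, then check.

Emit:
jog_arm([
  [[0, 0, 0, 0, 0, 0, 3], [0, 0, 0, 0, 0, 0, 6], [0, 0, 0, 0, 0, 0, 8.5], [0, 0, 0, 0, 0, 0, 8.5], [0, 0, 0, 0, 0, 0, 8.5]],
])

```text
clock: 44.9
eef_pos: [430.3, 327.8, 50.4]
tcp_rot: [3.142, -0.0, 3.055]
contact_force: [0.0, 1.7, -0.2]
opening: 0.992
```

Emit:
jog_arm([
  [[0, 0, -3, 0, 0, 0, 8.5], [0, 0, -8, 0, 0, 0, 8.5], [0, 0, -14, 0, 0, 0, 8.5], [0, 0, -20, 0, 0, 0, 8.5], [0, 0, -22, 0, 0, 0, 8.5]],
])

```text
clock: 45.52
eef_pos: [431.6, 328.8, 274.8]
tcp_rot: [3.137, 0.005, 3.055]
contact_force: [0.2, 1.0, -0.6]
opening: 0.995
```

Run:
```python
from h import *
s=rep();print(s['eef_pos'])
im=save('wrist','w34');im=save('scene','s34');crop(im,130,110,370,340,3.2,'s34c');im=save('top','t34');crop(im,120,90,440,250,2.4,'t34c')
```

```text
45.52 bay [-158.53  269.73] z 274.76 rot [3.1375 0.0046 3.0553] Fbay [ 0.14  1.03 -0.62] M [-0.06 -0.03 -0.01] op 0.995
[431.62567543 328.76122025 274.76007443]
```

View pics/w34.png

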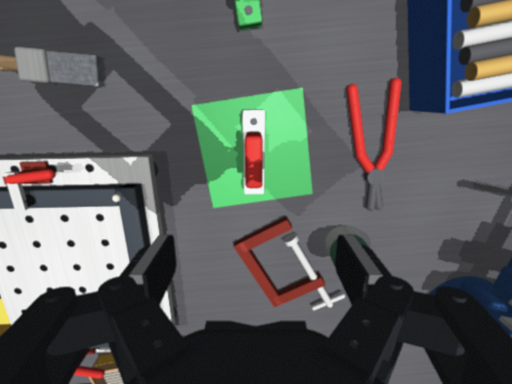

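View pics/s34c.png

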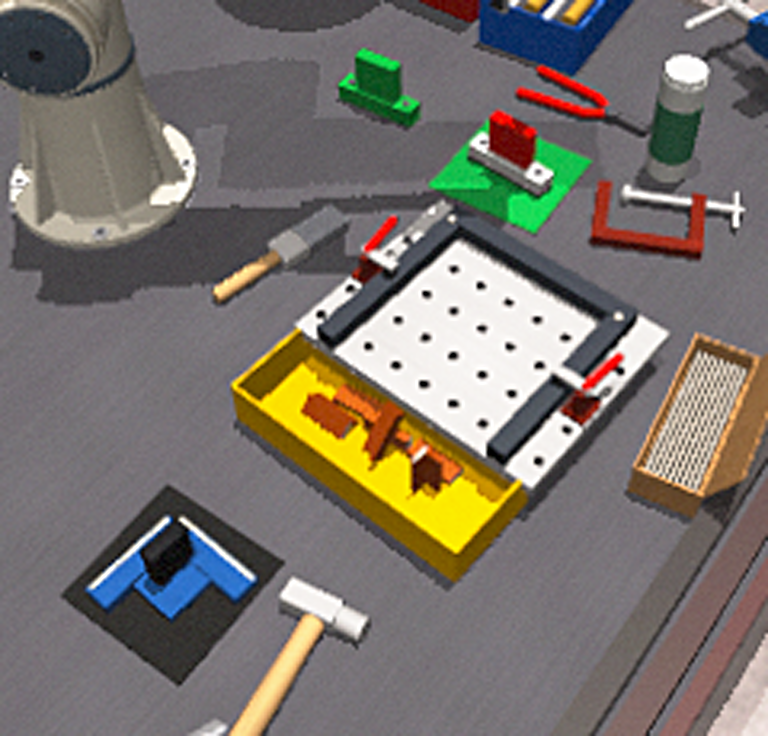

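View pics/t34c.png

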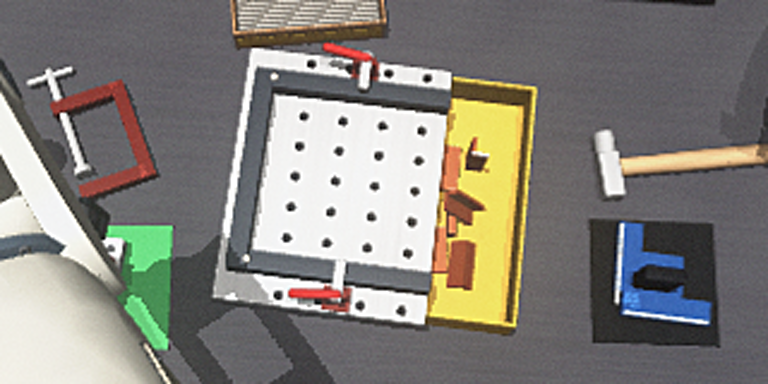

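Emit:
jog_arm([
  [[0, 0, 0, 0, 0, 0, 8.5], [0, 0, 0, 0, 0, 0, 8.5]],
])

```text
clock: 45.92
eef_pos: [429.7, 327.3, 268.8]
tcp_rot: [-3.14, -0.002, 3.055]
contact_force: [-0.3, 0.2, 0.1]
opening: 0.996
```

Run:
```python
from h import *
rep(); print(r.sign_off())
```

```text
45.92 bay [-160.36  268.17] z 268.83 rot [-3.1398e+00 -2.1000e-03  3.0554e+00] Fbay [-0.27  0.22  0.09] M [0.01 0.01 0.01] op 0.996
the job is handed in; nothing more can be done
None
```

The job is done and handed in at about 46 s of the 208 s; the hand-in gave no verdict.

- **Offcuts:** I swept all six into the yellow tray in two scraper passes, the far half then the near half. The last scene and top pictures show a clear plate and all six in the tray, where a few lean on one another. I did not measure the height of each offcut separately.
- **Square:** At each corner the square was pressed home against both tubes for well over a second. Force readings were about 9 to 17 N on each face, more than the suggested 6 N. In both corners, pushing harder raised the force while the position stayed within about 0.1 mm, so there was no gap.
- **Scraper:** After I set it down, something knocked it about 32 mm off the mat's middle. That was still inside the 50 mm limit, but I gripped it again and put it back. It then stood upright and centred in the wrist picture.
- **Final state:** The square lies flat on the black mat, about 10 mm from the middle. The gripper was open and clear of everything, with no contact force. The hammer, C-clamp, pliers and spray can look to be where they started, by eye only.

One disagreement: the bay measured 211.3 mm wide in the wrist picture against the stated 210 mm. The top-camera estimate of the bay centre also differed from the wrist one by about 5 mm. I used the wrist estimate and confirmed the seating by contact force.

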